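# Find the tube sealer's jaw gap with gauge leaves

## Task

Find how far the tube sealer's jaws stand open: take gauge leaves from the rack one at a time, thinnest first, lower each all the way down between the jaws and feel whether it is loose or gripped, hanging every loose one back in the rack. Leave the first leaf that the jaws grip standing upright, all the way down and midway along the jaws, for the setter to read, with the other leaves hanging in the rack. Do not force a leaf or lean it hard against the jaws, and leave everything else on the bench where it is.

Things in the scene. Friction and masses are not known exactly. Their poses are not given: they have to be found in the camera images.
- sealer: White bench tube sealer, fixed: housing 180 x 210 mm, 70 mm high; on top an upright pair of brass jaws (fixed one on a small aluminium bracket, sprung one on two steel rods) and, behind the sprung jaw, a drive cover up to 126 mm above the bench. Origin on the bench under the housing's middle, axes as throat, which is 30 mm to -x and 25 mm to -y of it, 80 mm up.
- throat (a point): On the floor of the gap between the jaws, on the FIXED jaw's face, mid-way along the jaws (36 mm long along x); 80 mm above the bench. z up, x along the jaw faces, y from the fixed jaw across the gap to the sprung jaw. The gap is 2 to 9 mm wide, not known; from y = 0 to there. The fixed face is always at y = 0. Faces are flat and parallel; lead-in: see jaw_top.
- jaw_top (a point): Point on the fixed jaw's top, straight above throat: 36 mm above the throat floor, 116 mm above the bench. Both jaws have a sloped lead-in over their top 8 mm, opening 4 mm outwards. The sprung jaw is held at its stop by about 5.5 N and gives way in +y by up to 1.6 mm (7 N). A leaf up to 1.5 mm thicker than the gap goes down along the fixed jaw and is gripped; a still thicker one does not go.
- rack: Aluminium gauge rack, fixed: base, two end plates and a top plate 60 x 190 mm, upper face 94 mm above the bench; origin on the bench under its middle, y along its length. Four through slots, 26 mm (x) by 12.5 mm (y), at x = 0, y = -69, -23, 23, 69 mm. A leaf hangs in any slot, grip's underside on the plate, blade below; the middle of a hanging leaf is 79 mm above the bench.
- leaf4_mid (a point): Centre of the 4 mm gauge leaf (thinnest of four, loose, hung in any order): steel blade 18 mm wide (x), 4 mm thick (y), 70 mm long (z), under a black grip 32 mm wide (x), 17 mm thick (y), 40 mm high; thicker leaf, wider grip. 110 mm tall; this point is 55 mm above the blade's foot; the grip is 15 to 55 mm above this point. About 0.07 kg.
- leaf4: The same 4 mm leaf, origin at the middle of the blade's foot. Gripped by the jaws it needs some 4 to 12 N to slide up or down (less is read once the hand stands still); loose, and drawn up after it was let go and taken again, under 2 N besides its weight. Held askew by 2 degrees or pushed sideways it rubs and can seem gripped.
- leaf6_mid (a point): Centre of the 6 mm gauge leaf (second of four, loose, hung in any order): steel blade 18 mm wide (x), 6 mm thick (y), 70 mm long (z), under a black grip 38 mm wide (x), 17 mm thick (y), 40 mm high; thicker leaf, wider grip. 110 mm tall; this point is 55 mm above the blade's foot; the grip is 15 to 55 mm above this point. About 0.09 kg.
- leaf6: The same 6 mm leaf, origin at the middle of the blade's foot. Gripped by the jaws it needs some 4 to 12 N to slide up or down (less is read once the hand stands still); loose, and drawn up after it was let go and taken again, under 2 N besides its weight. Held askew by 2 degrees or pushed sideways it rubs and can seem gripped.
- leaf8_mid (a point): Centre of the 8 mm gauge leaf (third of four, loose, hung in any order): steel blade 18 mm wide (x), 8 mm thick (y), 70 mm long (z), under a black grip 44 mm wide (x), 17 mm thick (y), 40 mm high; thicker leaf, wider grip. 110 mm tall; this point is 55 mm above the blade's foot; the grip is 15 to 55 mm above this point. About 0.11 kg.
- leaf8: The same 8 mm leaf, origin at the middle of the blade's foot. Gripped by the jaws it needs some 4 to 12 N to slide up or down (less is read once the hand stands still); loose, and drawn up after it was let go and taken again, under 2 N besides its weight. Held askew by 2 degrees or pushed sideways it rubs and can seem gripped.
- leaf10_mid (a point): Centre of the 10 mm gauge leaf (thickest of four, loose, hung in any order): steel blade 18 mm wide (x), 10 mm thick (y), 70 mm long (z), under a black grip 50 mm wide (x), 17 mm thick (y), 40 mm high; thicker leaf, wider grip. 110 mm tall; this point is 55 mm above the blade's foot; the grip is 15 to 55 mm above this point. About 0.13 kg.
- leaf10: The same 10 mm leaf, origin at the middle of the blade's foot. Gripped by the jaws it needs some 4 to 12 N to slide up or down (less is read once the hand stands still); loose, and drawn up after it was let go and taken again, under 2 N besides its weight. Held askew by 2 degrees or pushed sideways it rubs and can seem gripped.
- clamp1: Bystander, not part of the job: orange moulded pinch clamp 46 x 12 x 22 mm, lying on the bench; origin under its middle.
- clamp2: Bystander, not part of the job: white moulded pinch clamp 46 x 12 x 22 mm, lying on the bench; origin under its middle.
- driver: Bystander, not part of the job: screwdriver 150 mm long, lying on the bench; origin under its middle.
- wash: Bystander, not part of the job: white bottle 54 mm across, 130 mm high, standing; origin under its middle.
- timer: Bystander, not part of the job: black handheld timer 60 x 85 x 18 mm, lying on the bench; origin under its middle.
- jar: Bystander, not part of the job: clear jar with a white lid, 60 mm across, 70 mm high, standing; origin under its middle.
Things that resemble listed ones, but are neither listed nor needed, are in the scene too. Leave any purple look-alike of the rack alone.

How it is judged (in metres and radians):
On the way, in this order (a step that is already met when the one before it is completed fails the run):
1. the thinnest leaf, held, is all the way down between the jaws (z of leaf4_mid in the frame of throat between 0.05 and 0.058 m and x of leaf4_mid in the frame of throat between -0.01 and 0.01 m and y of leaf4_mid in the frame of throat between 0 and 0.008 m and angle between leaf4_mid's own z axis and vertical below 0.1 rad and contact force between leaf4 and the fingers above 1 N), for 0.1 s.
2. either the thinnest leaf is let go, gripped by the jaws, or the second leaf, held, is all the way down between them (((z of leaf4_mid in the frame of throat between 0.05 and 0.058 m and x of leaf4_mid in the frame of throat between -0.01 and 0.01 m and y of leaf4_mid in the frame of throat between 0 and 0.008 m and angle between leaf4_mid's own z axis and vertical below 0.1 rad and contact force between leaf4 and sealer above 3 N and contact force between leaf4 and the fingers below 0.1 N) or (z of leaf6_mid in the frame of throat between 0.05 and 0.058 m and x of leaf6_mid in the frame of throat between -0.01 and 0.01 m and y of leaf6_mid in the frame of throat between 0 and 0.008 m and angle between leaf6_mid's own z axis and vertical below 0.1 rad and contact force between leaf6 and the fingers above 1 N))), for 0.1 s.
At the end, for the whole second after the job is handed in: The first leaf that the jaws grip stands let go and at rest between them: foot within 3 mm of the floor, within 10 mm of mid-jaw, within 0.1 rad of upright, pressed on the fixed jaw by over 3 N; the other three hang in the rack, grip within 4 mm of the plate, within 0.12 rad of upright ((((z of leaf4_mid in the frame of throat between 0.05 and 0.058 m and x of leaf4_mid in the frame of throat between -0.01 and 0.01 m and y of leaf4_mid in the frame of throat between 0 and 0.008 m and angle between leaf4_mid's own z axis and vertical below 0.1 rad and contact force between leaf4 and sealer above 3 N and contact force between leaf4 and the fingers below 0.1 N) and linear speed of leaf4 below 0.01 m/s and (z of leaf6_mid in the frame of rack between 0.075 and 0.083 m and x of leaf6_mid in the frame of rack between -0.008 and 0.008 m and y of leaf6_mid in the frame of rack between -0.078 and 0.078 m and angle between leaf6_mid's own z axis and vertical below 0.12 rad) and (z of leaf8_mid in the frame of rack between 0.075 and 0.083 m and x of leaf8_mid in the frame of rack between -0.008 and 0.008 m and y of leaf8_mid in the frame of rack between -0.078 and 0.078 m and angle between leaf8_mid's own z axis and vertical below 0.12 rad) and (z of leaf10_mid in the frame of rack between 0.075 and 0.083 m and x of leaf10_mid in the frame of rack between -0.008 and 0.008 m and y of leaf10_mid in the frame of rack between -0.078 and 0.078 m and angle between leaf10_mid's own z axis and vertical below 0.12 rad)) or ((z of leaf6_mid in the frame of throat between 0.05 and 0.058 m and x of leaf6_mid in the frame of throat between -0.01 and 0.01 m and y of leaf6_mid in the frame of throat between 0 and 0.008 m and angle between leaf6_mid's own z axis and vertical below 0.1 rad and contact force between leaf6 and sealer above 3 N and contact force between leaf6 and the fingers below 0.1 N) and linear speed of leaf6 below 0.01 m/s and (z of leaf4_mid in the frame of rack between 0.075 and 0.083 m and x of leaf4_mid in the frame of rack between -0.008 and 0.008 m and y of leaf4_mid in the frame of rack between -0.078 and 0.078 m and angle between leaf4_mid's own z axis and vertical below 0.12 rad) and (z of leaf8_mid in the frame of rack between 0.075 and 0.083 m and x of leaf8_mid in the frame of rack between -0.008 and 0.008 m and y of leaf8_mid in the frame of rack between -0.078 and 0.078 m and angle between leaf8_mid's own z axis and vertical below 0.12 rad) and (z of leaf10_mid in the frame of rack between 0.075 and 0.083 m and x of leaf10_mid in the frame of rack between -0.008 and 0.008 m and y of leaf10_mid in the frame of rack between -0.078 and 0.078 m and angle between leaf10_mid's own z axis and vertical below 0.12 rad)) or ((z of leaf8_mid in the frame of throat between 0.05 and 0.058 m and x of leaf8_mid in the frame of throat between -0.01 and 0.01 m and y of leaf8_mid in the frame of throat between 0 and 0.008 m and angle between leaf8_mid's own z axis and vertical below 0.1 rad and contact force between leaf8 and sealer above 3 N and contact force between leaf8 and the fingers below 0.1 N) and linear speed of leaf8 below 0.01 m/s and (z of leaf4_mid in the frame of rack between 0.075 and 0.083 m and x of leaf4_mid in the frame of rack between -0.008 and 0.008 m and y of leaf4_mid in the frame of rack between -0.078 and 0.078 m and angle between leaf4_mid's own z axis and vertical below 0.12 rad) and (z of leaf6_mid in the frame of rack between 0.075 and 0.083 m and x of leaf6_mid in the frame of rack between -0.008 and 0.008 m and y of leaf6_mid in the frame of rack between -0.078 and 0.078 m and angle between leaf6_mid's own z axis and vertical below 0.12 rad) and (z of leaf10_mid in the frame of rack between 0.075 and 0.083 m and x of leaf10_mid in the frame of rack between -0.008 and 0.008 m and y of leaf10_mid in the frame of rack between -0.078 and 0.078 m and angle between leaf10_mid's own z axis and vertical below 0.12 rad)))); the robot touches nothing.
It fails at once if a leaf is forced: pressed on the sealer's fixed jaw or housing with more than 25 N (contact force between any of leaf4, leaf6, leaf8, leaf10 and sealer above 25 N).
It fails at once if something else on the bench is moved by more than 20 mm (distance of any of clamp1, clamp2, driver, wash, timer, jar from where it was at the start of the episode above 0.02 m).
It also fails if it takes over 72 s, if anything falls off the work surface, if the arm or the gripper's body presses on something with over 40 N, if the wrist force passes 120 N, or if a joint passes its speed limit or range.

## Robot

A 7-joint arm with a two-finger parallel gripper is mounted at the origin on the work surface. World frame = base frame: x ahead of the robot, y to its left, z up, the work surface at z = 0. Lengths are in mm, angles in rad, forces in N, time in s.
With the tool pointing down it reaches from about 400 to 875 mm from the base axis. Payload 4.4 kg.
Tool frame: the origin (TCP) lies on the centre line of the jaws, within the pads' length; the fingertips stand 8 mm ahead of it and the grasp point (between the pads) lies 11 mm behind it; x points along the fingers, z is the direction in which the jaws open and shut, and the axes are right-handed (so a half turn about x gives the same grasp; the last joint's range is limited). The gripper opens to 85 mm and grips with 20 to 120 N. Pads are 22 mm wide; open, the fingers measure 114 mm over their backs; the gripper's body (76 mm by 85 mm) begins 54 mm behind the grasp point. The pads swing forward as they close: fully open they stand 13 mm farther back than shut.
Start: joints at [-1.231, 0.628, 0.038, 1.517, -0.027, 0.996, -0.02], TCP at [256.569, 597.236, 239.313] pointing down, gripper open.
Joint ranges: [-3.06, 3.06], [-0.37, 2.12], [-1.25, 1.32], [0.18, 2.47], [-1.1, 4.24], [0.23, 1.98], [-2.94, 2.94]. Speed limits (rad/s): [2.57, 2.57, 3.14, 3.14, 3.14, 3.14, 3.14].

## Interface

Orientations are given as [roll, pitch, yaw] about the fixed x, y, z axes, in that order (R = Rz(yaw) Ry(pitch) Rx(roll)).
In Python, from cell import ctrl, get_image, camera_params gives the robot as it stands. The module is installed in compiled form; this text tells all that it offers.
- The arm moves only by the shell command python3 -m handwheel 'ROWS'. ROWS is text: rows parted by semicolons, each of 7 numbers parted by spaces: the opening, from -1 (shut) to 1 (fully open), then the shift along the tool's x, y, z in mm, then the turn, a rotation vector about the tool's x, y, z in rad. In form: grip x y z wx wy wz; .... A call has 1 to 10 rows; each row shifts and turns the pose as measured when the row begins, along the tool's axes as they then stand; what a row does not reach is not made up. A row lasts 1/10 s, in which the tool goes at most 50 mm and 8.59 degrees, less where a joint would pass 70% of its speed; a pose out of reach is approached as far as the arm can. A call with a gripper value outside its range is refused whole. The fingers move at their own pace and stop on an object; the grip force is fixed at half the most. Time passes only in rows, so rows that do not move let the fingers close. It gives the time, the measured TCP pose, the force and the opening at its end, in the units of the state.
- ctrl.read_state(): the state, without advancing time (a new reading comes with each control period).
- get_image(name): name is "side" or "top"; returns the picture (420x560x3 uint8, blue, green, red); there is no depth.
- camera_params(name): a dict with "fx", "fy", "cx", "cy" (pixels), "eye" and "orientation" of the camera in the world. Camera axes: x right, y up, looking along -z (the intrinsics and any distortion apply to the point x, -y, -z); pixel columns grow to the right and rows downward; lengths in mm; the calibration is good to about 2 mm. A picture is of the moment at which its call begins. camera_params takes no time and is no camera call.
- ctrl.finish_job(): hands the job in, once; it reports no verdict.
The state is a dict: "clock": time; "qpos": joint angles; "qd": joint speeds; "tau": joint torques, N m; "eef_pos": TCP position; "tool_rot": TCP orientation; "force": force on the tool from outside, world axes, zero at the start; "torque": the same for the moment, N m; "width": finger opening in mm.
Only numpy, scipy, OpenCV 4.12 (cv2) and the standard library are available. Lean on these libraries where they do the work, as an engineer would, in place of code of your own. Each camera call takes 0.05 s, during which the arm holds its last target.

## Working session

There is one attempt and no reset: what is moved stays moved. The work goes in short steps, Python scripts to look and compute and a shell command to move; the robot and the scene stay as the last step left them, time stands still between calls to the robot, and variables do not carry over. Pictures are saved under pics/ and viewed, and the job is handed in when it is done.

```bash
mkdir -p pics
python3 - <<'E'
from cell import ctrl,get_image,camera_params
import cv2
for n in ("side","top"):
    cv2.imwrite(f"pics/{n}0.png",get_image(n)); print(n,camera_params(n))
print(ctrl.read_state())
E
```

```text
side {'fx': 541.2842112035274, 'fy': 541.2842112035274, 'cx': 271.8968667580691, 'cy': 202.04423436398463, 'eye': array([  490.74811319, -1177.67681369,  1158.08835371]), 'orientation': array([ 0.73995525,  0.01652168, -0.0967772 ])}
top {'fx': 381.1401345793066, 'fy': 381.1401345793066, 'cx': 273.4741118162334, 'cy': 213.0093031126629, 'eye': array([ 489.74298014, -162.50872252, 1095.40810919]), 'orientation': array([ 5.70572456e-02,  7.76901532e-04, -1.59143993e+00])}
{'clock': 0.1, 'qpos': array([-1.23078945,  0.62926606,  0.03845511,  1.51830146, -0.02698267,
        0.99631945, -0.01999395]), 'qd': array([-0.00076463, -0.00134167, -0.00050984, -0.00224496, -0.00011434,
       -0.00069321,  0.00078752]), 'tau': array([ 3.38669161e-03, -5.64526820e+01,  1.23091489e+00, -1.93970597e+01,
        1.14144574e-02,  5.37531014e-03,  6.82831541e-06]), 'eef_pos': array([256.35095937, 596.69084158, 238.46249174]), 'tool_rot': array([-3.11893136,  1.5690203 , -1.95393556]), 'force': array([0.49533833, 0.60078376, 0.2194473 ]), 'torque': array([-0.01371876,  0.03635192, -0.04146972]), 'width': 85.3630380372868}
```

View pics/side0.png

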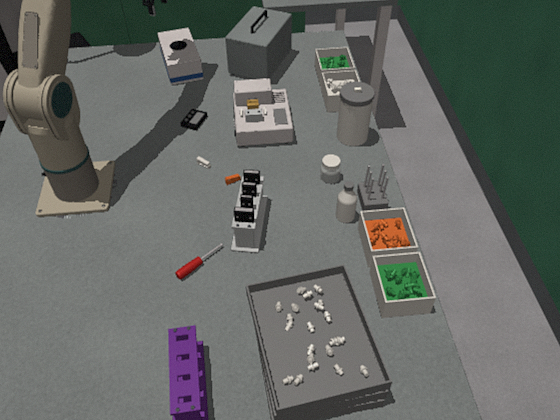

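View pics/top0.png

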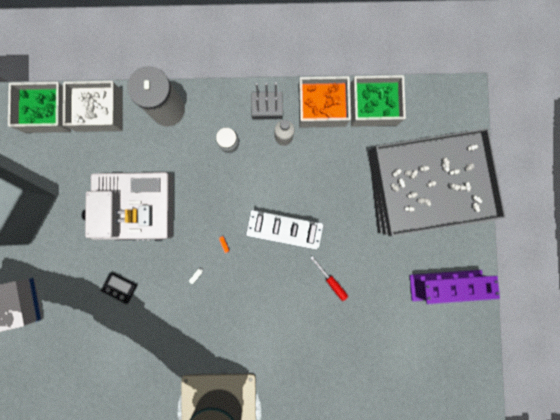

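```bash
cat > h.py <<'E'
import numpy as np,cv2
from scipy.spatial.transform import Rotation as Ro
from cell import ctrl,get_image,camera_params
def cam(n):
    p=camera_params(n); return p,Ro.from_euler('xyz',p['orientation']).as_matrix()
def proj(n,P):
    p,R=cam(n); c=(np.atleast_2d(P)-p['eye'])@R
    return np.c_[p['cx']+p['fx']*c[:,0]/-c[:,2],p['cy']+p['fy']*-c[:,1]/-c[:,2]]
def ray(n,uv):
    p,R=cam(n); d=R@np.array([(uv[0]-p['cx'])/p['fx'],-(uv[1]-p['cy'])/p['fy'],-1]); return p['eye'],d/np.linalg.norm(d)
def onz(n,uv,z):
    e,d=ray(n,uv); return e+d*(z-e[2])/d[2]
def tri(uvs,uvt):
    e1,d1=ray('side',uvs); e2,d2=ray('top',uvt)
    A=np.c_[d1,-d2]; s=np.linalg.lstsq(A,e2-e1,rcond=None)[0]
    a=e1+s[0]*d1;b=e2+s[1]*d2; return (a+b)/2,np.linalg.norm(a-b)
def crop(im,x,y,w,h,f,name):
    c=cv2.resize(im[y:y+h,x:x+w],None,fx=f,fy=f,interpolation=cv2.INTER_CUBIC); cv2.imwrite('pics/'+name,c)
def st():
    s=ctrl.read_state(); print('t',round(s['clock'],2),'pos',s['eef_pos'].round(2),'rot',s['tool_rot'].round(4),'F',s['force'].round(2),'T',s['torque'].round(3),'w',round(s['width'],2)); R=Ro.from_euler('xyz',s['tool_rot']).as_matrix(); return s,R
E
python3 - <<'E'
from h import *
s=cv2.imread('pics/side0.png');t=cv2.imread('pics/top0.png')
crop(s,220,70,80,80,7,'s_seal.png');crop(s,220,160,60,95,6,'s_rack.png')
crop(t,75,165,105,80,7,'t_seal.png');crop(t,240,200,90,55,8,'t_rack.png')
for n in('side','top'):print(n,proj(n,[[0,0,0],[256.5,597,239]]))
x,R=st();print(R.round(3))
E
```

```text
side [[ 77.1923524  187.62568266]
 [158.53664393   8.84918152]]
top [[219.28273527 411.39430947]
 [-68.01195587 347.69699999]]
t 0.1 pos [256.35 596.69 238.46] rot [-3.1189  1.569  -1.9539] F [0.5  0.6  0.22] T [-0.014  0.036 -0.041] w 85.36
[[-0.001 -0.919  0.395]
 [-0.002  0.395  0.919]
 [-1.    -0.    -0.002]]
```

```bash
cd pics; python3 -c "
import cv2,numpy as np
a=cv2.imread('s_seal.png');b=cv2.imread('s_rack.png');print(a.shape,b.shape)"
```

```text
(560, 560, 3) (570, 360, 3)
```

View pics/s_seal.png

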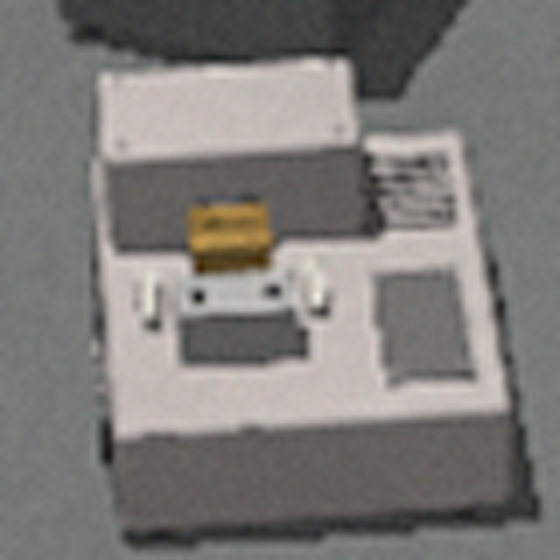

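View pics/s_rack.png

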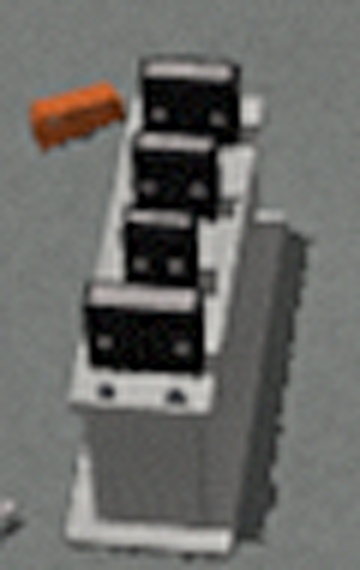

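View pics/t_seal.png

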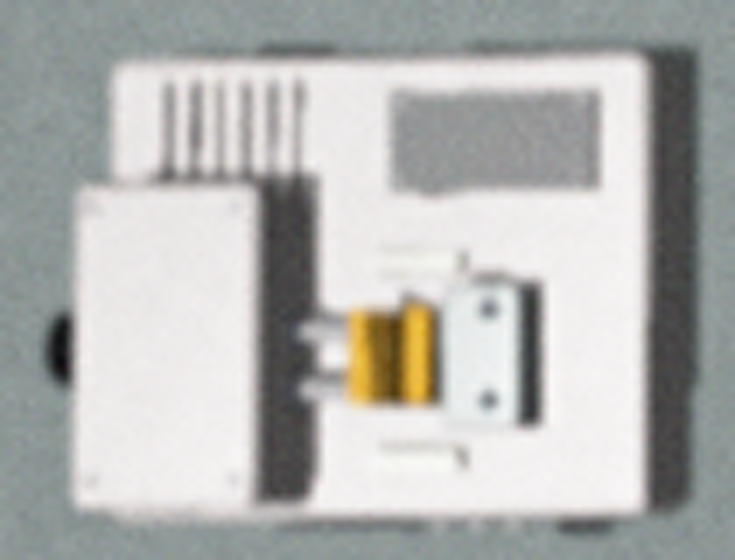

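View pics/t_rack.png

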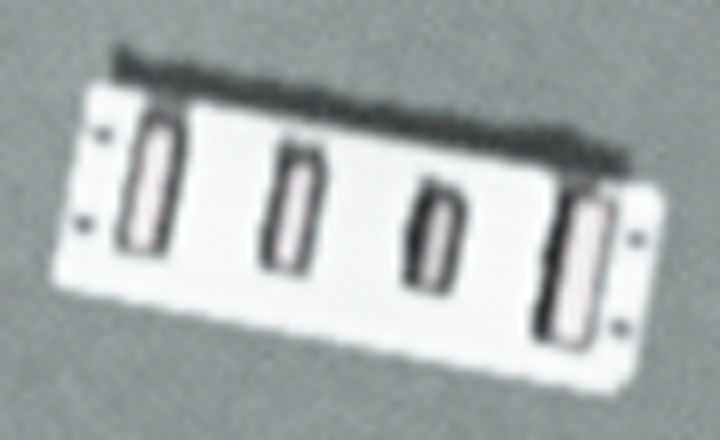

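Run:
```python
from h import *
t=cv2.imread('pics/top0.png');s=cv2.imread('pics/side0.png')
# rack plate
def edges_fit(im,n,box,thr,z):
    x,y,w,h=box; g=im[y:y+h,x:x+w].astype(int)
    m=((g.min(2)>thr)*255).astype(np.uint8); 
    m=cv2.resize(m,None,fx=1,fy=1)
    c=max(cv2.findContours(m,cv2.RETR_EXTERNAL,cv2.CHAIN_APPROX_NONE)[0],key=cv2.contourArea)
    return c[:,0,:]+[x,y]
for z,box,thr,nm in((94,(240,200,90,55),205,'rack'),(70,(80,165,100,80),205,'seal')):
    c=edges_fit(t,'top',box,thr,z); P=np.array([onz('top',p,z)[:2] for p in c],np.float32)
    r=cv2.minAreaRect(P); print(nm,r, cv2.boundingRect(c.astype(np.int32)))
crop(t,110,200,50,35,16,'t_jaw.png')
print(t[215,120:160]);
for y in (212,215,218): print(y,[tuple(int(k) for k in p) for p in t[y,122:142]])
for x in (128,136): print(x,[tuple(int(k) for k in p) for p in t[203:228,x]])
```

```text
rack ((502.6839904785156, -190.61663818359375), (191.96217346191406, 68.69694519042969), 78.49565887451172) (247, 211, 76, 38)
seal ((577.037109375, 228.17877197265625), (203.24459838867188, 173.43980407714844), 89.71202850341797) (91, 173, 76, 65)
[[166 165 172]
 [225 226 231]
 [241 240 242]
 [235 234 237]
 [200 222 237]
 [122 199 233]
 [ 62 184 231]
 [ 48 154 202]
 [ 35 108 147]
 [ 31  95 122]
 [ 38  92 116]
 [ 28  70  94]
 [ 36 110 144]
 [ 51 162 211]
 [ 68 191 236]
 [ 51 170 218]
 [ 35 106 141]
 [ 99 109 118]
 [180 182 179]
 [229 228 223]
 [235 235 233]
 [234 234 232]
 [235 236 232]
 [237 237 233]
 [238 237 234]
 [239 238 234]
 [240 241 238]
 [241 240 237]
 [209 211 205]
 [117 121 115]
 [ 71  64  66]
 [ 85  84  80]
 [162 162 166]
 [233 233 240]
 [243 242 244]
 [238 239 242]
 [239 239 241]
 [238 237 241]
 [240 241 243]
 [242 242 244]]
212 [(197, 195, 198), (192, 191, 193), (166, 185, 204), (109, 184, 227), (70, 180, 227), (42, 130, 173), (30, 93, 121), (31, 92, 122), (25, 78, 108), (24, 68, 89), (29, 103, 138), (49, 160, 206), (60, 189, 236), (49, 169, 216), (45, 115, 155), (103, 
[... 867 characters left out ...]
2, 144), (31, 98, 128), (30, 93, 121), (30, 101, 130), (33, 105, 137), (35, 108, 147), (38, 111, 148), (42, 120, 156), (41, 116, 156), (39, 121, 157), (40, 125, 164), (45, 124, 162), (117, 160, 183), (198, 209, 222), (239, 237, 239), (239, 239, 241), (238, 239, 241), (238, 239, 240)]
136 [(230, 235, 236), (230, 231, 232), (234, 236, 239), (237, 237, 238), (215, 216, 220), (154, 166, 181), (92, 136, 162), (56, 121, 155), (41, 113, 152), (45, 115, 155), (42, 115, 150), (44, 111, 150), (35, 106, 141), (37, 102, 140), (39, 106, 140), (39, 102, 140), (39, 108, 144), (30, 95, 131), (45, 102, 135), (106, 138, 155), (191, 199, 208), (238, 237, 240), (240, 240, 243), (238, 239, 243), (230, 232, 234)]
```

```bash
sleep 1
```

```text
(no output)
```

View pics/t_jaw.png

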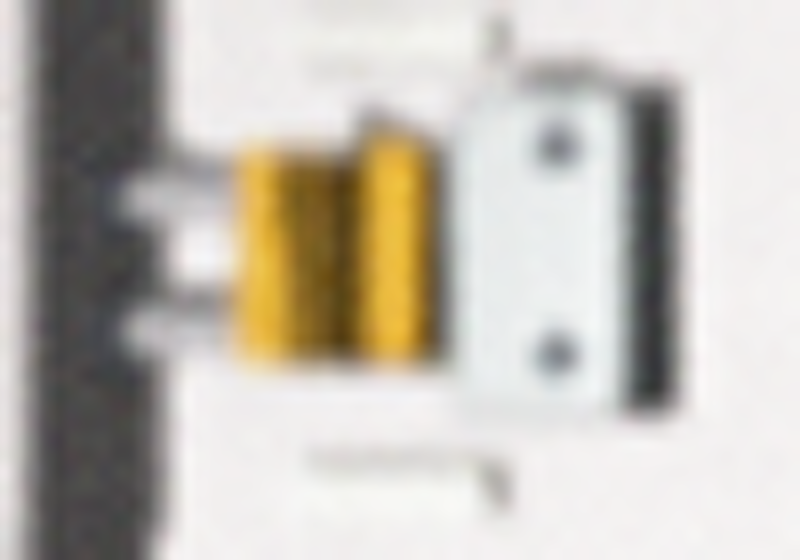

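```bash
cat >> h.py <<'E'
def edge(im,axis,fix,a,b,chan=1):
    """strongest edge subpixel along row (axis='row', fix=row) cols a..b or along col"""
    g=cv2.GaussianBlur(im[:,:,chan].astype(float),(3,3),0.6)
    p=g[fix,a:b] if axis=='row' else g[a:b,fix]
    d=np.abs(np.gradient(p)); k=int(d.argmax()); k=min(max(k,1),len(d)-2)
    w=d[k-1:k+2]; return a+k+(w[2]-w[0])/(2*(2*w[1]-w[0]-w[2])+1e-9)
def lfit(P):
    vx,vy,x,y=cv2.fitLine(np.array(P,np.float32),cv2.DIST_HUBER,0,.01,.01).ravel(); return vx,vy,x,y
E
python3 - <<'E'
from h import *
t=cv2.imread('pics/top0.png')
def L(nm,pts,z):
    P=[onz('top',p,z)[:2] for p in pts]; v=lfit(P); a=np.degrees(np.arctan2(v[1],v[0])); r=np.std([(p[0]-v[2])*v[1]-(p[1]-v[3])*v[0] for p in P]); print(nm,'ang',round(a%180,2),'pt',v[2:].round(1),'res',round(r,2))
L('seal right',[(edge(t,'row',y,160,175),y) for y in range(178,233)],70)
L('seal top',[(x,edge(t,'col',x,168,180)) for x in range(95,164)],70)
L('seal bot',[(x,edge(t,'col',x,232,246)) for x in range(115,164)],70)
L('fix slope edge',[(edge(t,'row',y,130,135),y) for y in range(210,222)],108)
L('fix back edge',[(edge(t,'row',y,134,138),y) for y in range(210,222)],116)
L('bracket right',[(edge(t,'row',y,146,151),y) for y in range(208,223)],100)
L('jaw +x end',[(x,edge(t,'col',x,205,213)) for x in range(133,136)],116)
L('jaw -x end',[(x,edge(t,'col',x,218,226)) for x in range(133,136)],116)
L('sp +x end',[(x,edge(t,'col',x,205,213)) for x in range(125,127)],116)
L('sp -x end',[(x,edge(t,'col',x,218,226)) for x in range(125,127)],116)
L('rack top',[(x,edge(t,'col',x,int(211+(x-251)*.17)-3,int(211+(x-251)*.17)+6,)) for x in range(255,320)],94)
L('rack bot',[(x,edge(t,'col',x,int(236+(x-248)*.178)-5,int(236+(x-248)*.178)+6)) for x in range(250,316)],94)
L('rack left',[(edge(t,'row',y,244,254),y) for y in range(214,233)],94)
L('rack right',[(edge(t,'row',y,316,327),y) for y in range(226,245)],94)
# leaf grip tops
g=cv2.resize(t[200:255,240:330],None,fx=8,fy=8,interpolation=cv2.INTER_CUBIC)
m=((g.max(2)<120)*255).astype(np.uint8)
n,l,stt,c=cv2.connectedComponentsWithStats(m)
for i in range(1,n):
    if stt[i,4]>1000:print(stt[i],c[i])
E
```

```text
Traceback (most recent call last):
AttributeError: 'tuple' object has no attribute 'round'. Did you mean: 'count'?
```

```bash
sed -i 's/; return vx,vy,x,y/; return np.array([vx,vy,x,y])/' h.py
python3 - <<'E'
from h import *
t=cv2.imread('pics/top0.png')
def L(nm,pts,z):
    P=[onz('top',p,z)[:2] for p in pts]; v=lfit(P); a=np.degrees(np.arctan2(v[1],v[0])); r=np.std([(p[0]-v[2])*v[1]-(p[1]-v[3])*v[0] for p in P]); print(nm,'ang',round(a%180,2),'pt',v[2:].round(1),'res',round(r,2))
L('seal right',[(edge(t,'row',y,160,175),y) for y in range(178,233)],70)
L('seal top',[(x,edge(t,'col',x,168,180)) for x in range(95,164)],70)
L('seal bot',[(x,edge(t,'col',x,232,246)) for x in range(115,164)],70)
L('fix slope edge',[(edge(t,'row',y,130,135),y) for y in range(210,222)],108)
L('fix back edge',[(edge(t,'row',y,134,138),y) for y in range(210,222)],116)
L('bracket right',[(edge(t,'row',y,146,151),y) for y in range(208,223)],100)
L('jaw +x end',[(x,edge(t,'col',x,205,213)) for x in range(133,136)],116)
L('jaw -x end',[(x,edge(t,'col',x,218,226)) for x in range(133,136)],116)
L('sp +x end',[(x,edge(t,'col',x,205,213)) for x in range(125,127)],116)
L('sp -x end',[(x,edge(t,'col',x,218,226)) for x in range(125,127)],116)
L('rack top',[(x,edge(t,'col',x,int(211+(x-251)*.17)-3,int(211+(x-251)*.17)+6,)) for x in range(255,320)],94)
L('rack bot',[(x,edge(t,'col',x,int(236+(x-248)*.178)-5,int(236+(x-248)*.178)+6)) for x in range(250,316)],94)
L('rack left',[(edge(t,'row',y,244,254),y) for y in range(214,233)],94)
L('rack right',[(edge(t,'row',y,316,327),y) for y in range(226,245)],94)
g=cv2.resize(t[200:255,240:330],None,fx=8,fy=8,interpolation=cv2.INTER_CUBIC)
m=((g.max(2)<120)*255).astype(np.uint8)
n,l,stt,c=cv2.connectedComponentsWithStats(m)
for i in range(1,n):
    if stt[i,4]>1000:print(stt[i],c[i])
E
```

```text
seal right ang 179.19 pt [592.5 123.7] res 0.15
seal top ang 89.26 pt [664.9 242. ] res 0.4
seal bot ang 88.91 pt [488.2 186.9] res 1.61
fix slope edge ang 179.6 pt [544.9 203.3] res 0.14
fix back edge ang 0.26 pt [548.4 193.4] res 0.14
bracket right ang 179.55 pt [546.6 162.8] res 0.14
jaw +x end ang 65.85 pt [569.7 196.1] res 0.02
jaw -x end ang 87.68 pt [527.8 196.1] res 0.11
sp +x end ang 92.65 pt [564.4 218. ] res 0.0
sp -x end ang 74.67 pt [530.3 218. ] res 0.0
rack top ang 77.84 pt [ 537.  -197.5] res 3.66
rack bot ang 77.85 pt [ 473.4 -164.8] res 2.33
rack left ang 167.84 pt [526.8 -96.8] res 3.22
rack right ang 167.96 pt [ 483.  -285.3] res 3.87
[  113    46   518   293 20008] [403.02484006 133.80597761]
[ 146  109   38  140 1306] [169.05283308 164.05283308]
[ 263  147   59  117 1666] [288.53361345 191.72028812]
[ 406  185   58  104 2530] [430.84268775 232.56798419]
```

Run:
```python
from h import *
t=cv2.imread('pics/top0.png')
top={8:(150,187),6:(295,217),4:(437,240),10:(582,268)}
sd={8:(190,72),6:(177,144),4:(160,218),10:(143,297)}
W={}
for k in top:
    u=np.array([(top[k][0]+.5)/8-.5+240,(top[k][1]+.5)/8-.5+200]); v=np.array([(sd[k][0]+.5)/6-.5+220,(sd[k][1]+.5)/6-.5+160])
    a=onz('top',u,134);b=onz('side',v,134);p,e=tri(v,u); W[k]=a;print(k,a.round(1),b.round(1),p.round(1),round(e,1))
d=W[8]-W[10];print('ang',np.degrees(np.arctan2(d[1],d[0])),np.linalg.norm(d),'centre',sum(W.values())/4)
# sealer in side: brass
s=cv2.imread('pics/side0.png')
print(proj('side',[[547,204,116],[547,204,80],[547,195,116]]))
print(proj('top',[[547,204,116],[547,204,80]]))
crop(s,235,85,45,40,16,'s_jaw.png')
```

```text
8 [ 520.4 -124.1  134. ] [ 519.6 -128.1  134. ] [ 520.1 -124.   130. ] 0.8
6 [ 510.  -169.7  134. ] [ 510.6 -172.7  134. ] [ 510.4 -169.7  130.9] 0.7
4 [ 501.8 -214.2  134. ] [ 500.3 -216.5  134. ] [ 501.1 -214.3  131.8] 1.5
10 [ 492.1 -259.7  134. ] [ 490.2 -261.3  134. ] [ 491.1 -259.8  132.4] 1.9
ang 78.19948418819217 138.44753754418096 centre [ 506.05038909 -191.91688745  134.        ]
[[252.71517207 101.44236079]
 [253.19657662 110.59278373]
 [252.92433932 103.19243782]]
[[130.93434777 215.44543902]
 [135.98290005 216.12881004]]
```

```bash
sleep 1
```

```text
(no output)
```

View pics/s_jaw.png

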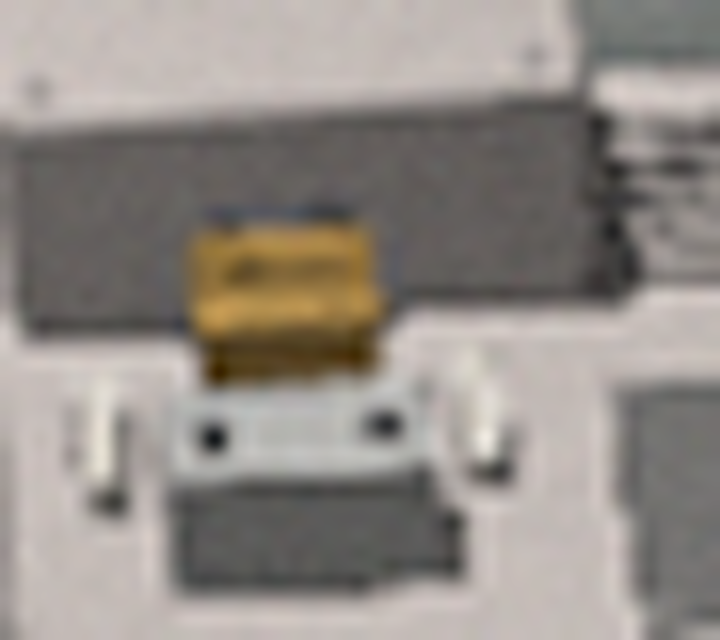

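Candidates for the rack (top-view pixels):
- White rack with four black grips, (285,228).
- Purple look-alike with empty slots, (455,287).
- Grey peg stand, (267,98).

The close crop shows the white one holds four grips of different widths. From left to right in the top view they are 8 at (258,223), 6 at (276,227), 4 at (294,230) and 10 at (312,233). The thinnest leaf has the narrowest grip, so it is the one at about (502,-214). The sealer's jaws are the brass pair at (132,215) in the top view and (253,103) in the side view.

```bash
python3 -m handwheel '-0.3 0 -32 -38 0 0 0;-0.3 0 -32 -38 0 0 0;-0.3 0 -32 -38 0 0 0;-0.3 0 -32 -38 0 0 0;-0.3 0 -32 -38 0 0 0;-0.3 0 -32 -38 0 0 0;-0.3 0 -32 -38 0 0 0;-0.3 0 -32 -38 0 0 0;-0.3 0 -32 -38 0 0 0;-0.3 0 -32 -38 0 0 0'
cat >> h.py <<'E'
def goto(P,yaw):
    """shift in tool axes and turn about tool axes to bring TCP to P, tool x down, tool z at azimuth yaw deg"""
    s,R=st(); a=np.radians(yaw); z=np.array([np.cos(a),np.sin(a),0]); x=np.array([0,0,-1.]); y=np.cross(z,x)
    Rt=np.c_[x,y,z]; d=np.array(P)-s['eef_pos']
    print('d world',d.round(2),'tool',(R.T@d).round(2),'| in turned axes',(Rt.T@d).round(2),'turn',Ro.from_matrix(R.T@Rt).as_rotvec().round(4))
E
python3 -c "
from h import *
goto([501.5,-214.3,230],78.1)"
```

```text
clock: 1.1
eef_pos: [398.4, 122.8, 233.9]
tool_rot: [1.952, 1.567, 3.132]
force: [1.2, 0.4, -0.0]
width: 29.9
t 1.1 pos [398.38 122.84 233.95] rot [1.9518 1.5667 3.1322] F [ 1.19  0.37 -0.05] T [ 0.008 -0.066  0.025] w 29.86
d world [ 103.12 -337.14   -3.95] tool [   3.51 -223.68 -272.52] | in turned axes [   3.95 -170.43 -308.63] turn [-0.1827 -0.0012 -0.0039]
```

```bash
python3 -m handwheel '-0.3 0 0 0 -0.09 0 0;-0.3 0 0 0 -0.09 0 0;-0.3 0 -24 -44 0 0 0;-0.3 0 -24 -44 0 0 0;-0.3 0 -24 -44 0 0 0;-0.3 0 -24 -44 0 0 0;-0.3 0 -24 -44 0 0 0;-0.3 0 -24 -44 0 0 0;-0.3 0 -20 -40 0 0 0;-0.3 0 0 0 0 0 0'
python3 -c "
from h import *
goto([501.5,-214.3,180],78.1)
s=get_image('side');t=get_image('top');cv2.imwrite('pics/s1.png',s);cv2.imwrite('pics/t1.png',t)
crop(s,200,130,100,100,6,'s1c.png');crop(t,230,170,110,90,7,'t1c.png')
P=ctrl.read_state()['eef_pos'];print(proj('side',P),proj('top',P))
"
```

```text
clock: 2.1
eef_pos: [496.5, -223.2, 232.6]
tool_rot: [2.611, 1.566, -2.314]
force: [-0.8, 0.1, 0.3]
width: 30.2
t 2.1 pos [ 496.51 -223.19  232.6 ] rot [ 2.6106  1.5655 -2.3139] F [-0.78  0.12  0.3 ] T [ 0.012  0.066 -0.007] w 30.18
d world [  4.99   8.89 -52.6 ] tool [52.54 -3.14  9.98] | in turned axes [52.6  -3.05  9.73] turn [-0.0044 -0.0045 -0.0027]
[[242.36094191 168.84209637]] [[297.62202064 231.62615696]]
```

View pics/s1c.png

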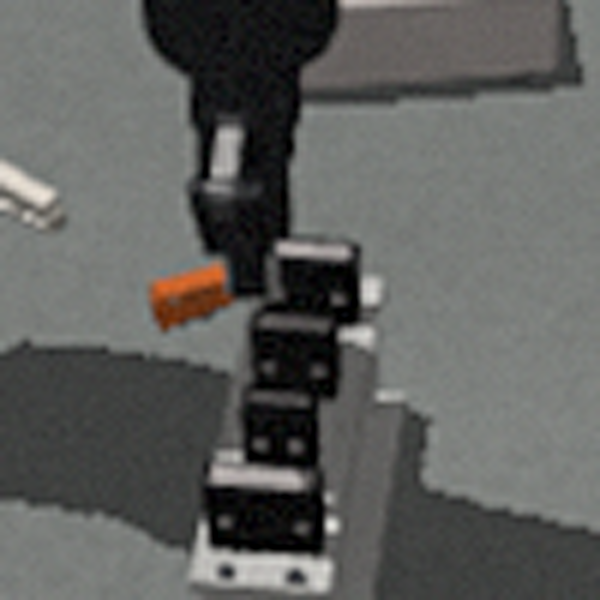

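View pics/t1c.png

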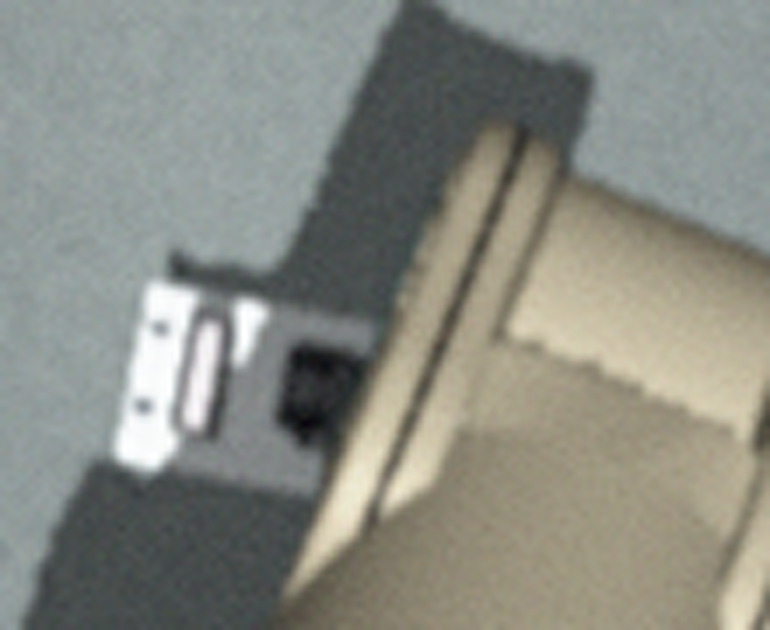

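```bash
python3 -m handwheel '-0.3 20 -3.1 9.8 -0.004 -0.004 -0.003;-0.3 40 0 0 0 0 0;-0.3 30 0 0 0 0 0;-0.3 0 0 0 0 0 0'
python3 -c "
from h import *
goto([501.5,-214.3,105],78.1)"
```

```text
clock: 2.6
eef_pos: [503.5, -201.2, 142.4]
tool_rot: [-0.544, 1.563, 0.833]
force: [-0.2, 0.4, 1.5]
width: 29.6
t 2.6 pos [ 503.5  -201.16  142.4 ] rot [-0.5438  1.5632  0.8328] F [-0.23  0.41  1.48] T [-0.054 -0.007  0.059] w 29.6
d world [ -2.   -13.14 -37.4 ] tool [ 37.31  -0.42 -13.52] | in turned axes [ 37.4   -0.75 -13.27] turn [0.0135 0.0065 0.0039]
```

```bash
python3 -m handwheel '-0.3 0 0 0 0 0 0;-0.3 0 0 0 0 0 0'
python3 -c "
from h import *
goto([501.5,-214.3,105],78.1);print(ctrl.read_state()['qd'].round(3))"
```

```text
clock: 2.8
eef_pos: [503.0, -197.3, 142.1]
tool_rot: [-0.158, 1.562, 1.223]
force: [-0.0, 0.2, -0.4]
width: 29.7
t 2.8 pos [ 502.95 -197.25  142.09] rot [-0.158   1.5621  1.2233] F [-0.01  0.17 -0.37] T [0.001 0.056 0.042] w 29.66
d world [ -1.45 -17.05 -37.09] tool [ 36.95  -1.74 -17.33] | in turned axes [ 37.09  -2.1  -16.98] turn [0.0182 0.0086 0.0013]
[-0.017 -0.006 -0.01   0.009 -0.002  0.002 -0.004]
```

```bash
python3 -m handwheel '-0.3 -12 0 0 0 0 0;-0.3 0 -2 -16.5 0.018 0.008 0.001;-0.3 0 0 0 0 0 0'
python3 -c "
from h import *
goto([501.5,-214.3,105],78.1);print(ctrl.read_state()['qd'].round(3))"
```

```text
clock: 3.1
eef_pos: [502.2, -213.6, 156.3]
tool_rot: [-1.488, 1.569, -0.123]
force: [-0.9, -0.9, -0.7]
width: 29.8
t 3.1 pos [ 502.2  -213.63  156.28] rot [-1.4877  1.5692 -0.123 ] F [-0.92 -0.95 -0.69] T [-0.031 -0.002  0.009] w 29.81
d world [ -0.7   -0.67 -51.28] tool [51.27  0.63 -0.8 ] | in turned axes [51.28  0.55 -0.8 ] turn [0.0015 0.0001 0.0016]
[-0.026 -0.027 -0.041  0.002 -0.021  0.015 -0.001]
```

```bash
python3 -m handwheel '-0.3 0 0 0 0 0 0;-0.3 10 0 0 0 0 0'
python3 -c "
from h import *
t=get_image('top');s=get_image('side');crop(s,200,130,100,100,6,'s2c.png')
goto([501.5,-214.3,105],78.1)"
```

```text
clock: 3.3
eef_pos: [503.3, -214.9, 147.6]
tool_rot: [-1.676, 1.565, -0.313]
force: [0.1, -0.4, 0.1]
width: 29.9
t 3.4 pos [ 501.44 -213.7   145.38] rot [-0.0475  1.5702  1.3161] F [-0.78 -0.28 -0.24] T [ 0.008 -0.015 -0.022] w 29.81
d world [  0.06  -0.6  -40.38] tool [40.38 -0.18 -0.6 ] | in turned axes [40.38 -0.19 -0.58] turn [0.0005 0.0006 0.    ]
```

View pics/s2c.png

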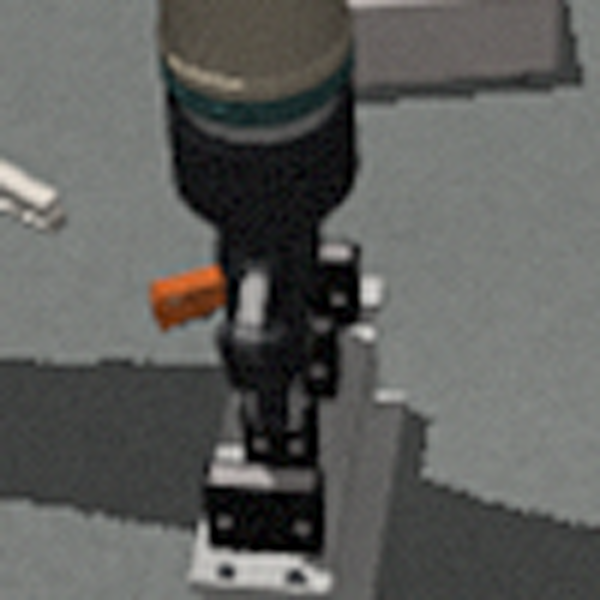

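```bash
python3 -m handwheel '-0.3 20 0 -0.5 0 0 0;-0.3 18 0 0 0 0 0;-0.3 0 0 0 0 0 0'
python3 -c "
from h import *
goto([501.5,-214.3,105],78.1)"
```

```text
clock: 3.7
eef_pos: [501.0, -213.4, 105.4]
tool_rot: [0.781, 1.569, 2.145]
force: [-0.3, 0.1, -0.6]
width: 29.8
t 3.7 pos [ 500.97 -213.44  105.35] rot [0.7812 1.5688 2.1453] F [-0.27  0.09 -0.57] T [0.067 0.014 0.074] w 29.84
d world [ 0.53 -0.86 -0.35] tool [ 0.35 -0.7  -0.74] | in turned axes [ 0.35 -0.7  -0.74] turn [ 0.001   0.0014 -0.0014]
```

```bash
python3 -m handwheel '-1 0 0 -0.7 0 0 0;-1 0 0 0 0 0 0;-1 0 0 0 0 0 0;-1 0 0 0 0 0 0'
python3 -c "
from h import *
goto([501.5,-214.3,105],78.1)"
```

```text
clock: 4.1
eef_pos: [501.3, -214.2, 106.6]
tool_rot: [0.352, 1.569, 1.716]
force: [0.3, 0.0, -0.9]
width: 16.5
t 4.1 pos [ 501.34 -214.17  106.59] rot [0.3518 1.5693 1.7163] F [ 0.31  0.04 -0.92] T [0.008 0.05  0.024] w 16.48
d world [ 0.16 -0.13 -1.59] tool [ 1.59 -0.19 -0.1 ] | in turned axes [ 1.59 -0.19 -0.1 ] turn [ 0.0014  0.0014 -0.0005]
```

```bash
python3 -m handwheel '-1 -15 0 0 0 0 0;-1 -30 0 0 0 0 0;-1 -40 0 0 0 0 0;-1 -40 0 0 0 0 0;-1 0 0 0 0 0 0'
python3 -c "
from h import *
s=get_image('side');crop(s,200,110,100,100,6,'s3c.png')
goto([547.0,205.9,225],89.2)"
```

```text
clock: 4.6
eef_pos: [500.9, -214.3, 236.5]
tool_rot: [0.818, 1.569, 2.182]
force: [0.7, -0.2, -0.6]
width: 16.3
t 4.65 pos [ 499.5  -213.64  234.25] rot [1.2019 1.5647 2.5664] F [ 0.22  0.48 -1.35] T [-0.007 -0.012  0.007] w 16.49
d world [ 47.5  419.54  -9.25] tool [ 10.4   39.42 420.35] | in turned axes [  9.25 -41.64 420.16] turn [-0.1924  0.0027 -0.0054]
```

View pics/s3c.png

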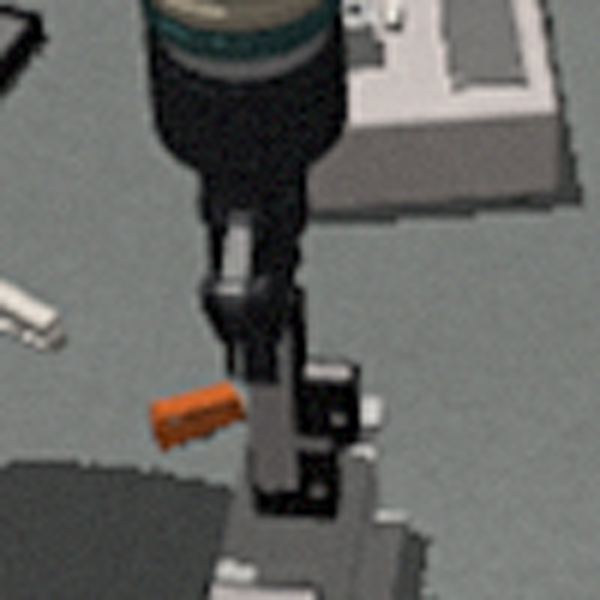

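```bash
python3 -c "
from h import *
print(proj('side',[499.5,-215.6,151.7]))"
python3 -m handwheel '-1 0 0 0 -0.096 0.001 -0.003;-1 0 0 0 -0.096 0.001 -0.003;-1 0 -4.5 46 0 0 0;-1 0 -4.5 46 0 0 0;-1 0 -4.5 46 0 0 0;-1 0 -4.5 46 0 0 0;-1 0 -4.5 46 0 0 0;-1 0 -4.5 46 0 0 0;-1 0 -4.5 46 0 0 0;-1 0 -4.5 40 0 0 0'
python3 -c "
from h import *
goto([547.0,205.9,225],89.2);print(ctrl.read_state()['qd'].round(3))"
```

```text
[[245.57437837 190.99389263]]
clock: 5.65
eef_pos: [533.4, 150.8, 222.6]
tool_rot: [1.869, 1.554, -2.868]
force: [1.3, -1.1, -0.9]
width: 16.5
t 5.65 pos [533.45 150.82 222.63] rot [ 1.8695  1.5535 -2.8675] F [ 1.29 -1.05 -0.86] T [ 0.039 -0.02   0.007] w 16.48
d world [13.55 55.08  2.37] tool [ -2.86 -12.15  55.39] | in turned axes [ -2.37 -12.78  55.27] turn [-0.0107 -0.005  -0.0165]
[-0.671  0.225 -0.002 -0.392  0.002  0.182 -0.684]
```

```bash
python3 -m handwheel '-1 0 -8 30 0 0 -0.01;-1 0 0 0 0 0 0;-1 0 0 0 0 0 0'
python3 -c "
from h import *
goto([547.0,205.9,225],89.2);print(ctrl.read_state()['qd'].round(3))"
```

```text
clock: 5.95
eef_pos: [538.8, 190.2, 217.9]
tool_rot: [1.816, 1.557, -2.908]
force: [-0.5, -0.8, -1.0]
width: 16.5
t 5.95 pos [538.85 190.17 217.88] rot [ 1.8164  1.5574 -2.9082] F [-0.49 -0.79 -1.02] T [-0.047 -0.007 -0.   ] w 16.5
d world [ 8.15 15.73  7.12] tool [-7.27 -7.87 15.8 ] | in turned axes [-7.12 -7.93 15.84] turn [ 0.0018 -0.0033 -0.013 ]
[-0.029  0.024 -0.024 -0.008 -0.015 -0.014 -0.004]
```

```bash
python3 -m handwheel '-1 -4 -7.5 15 0.002 -0.003 -0.013;-1 0 0 0 0 0 0;-1 0 0 0 0 0 0'
python3 -c "
from h import *
s=get_image('side');t=get_image('top');crop(s,225,60,70,70,9,'s4c.png');crop(t,100,180,70,60,9,'t4c.png')
goto([547.0,205.9,200],89.2);print(ctrl.read_state()['qd'].round(3))
P=ctrl.read_state()['eef_pos'];f=P-[0,2,82.6];print(proj('side',f),proj('side',f+[9,0,0]),proj('side',f-[9,0,0]),proj('top',f))"
```

```text
clock: 6.25
eef_pos: [546.5, 203.0, 220.6]
tool_rot: [2.535, 1.568, -2.195]
force: [1.1, -1.2, -0.5]
width: 16.4
t 6.35 pos [546.57 203.35 220.82] rot [ 2.4977  1.5687 -2.2327] F [-0.39 -0.02 -0.23] T [-0.02  -0.009 -0.036] w 16.21
d world [  0.43   2.55 -20.82] tool [20.82 -0.41  2.59] | in turned axes [20.82 -0.39  2.55] turn [-0.004  -0.0017 -0.0013]
[ 0.001 -0.004 -0.001  0.001  0.001 -0.    -0.001]
[[252.33459474  96.1720133 ]] [[255.21974981  95.96345349]] [[249.44780366  96.38069138]] [[128.68107685 215.14645754]]
```

View pics/s4c.png

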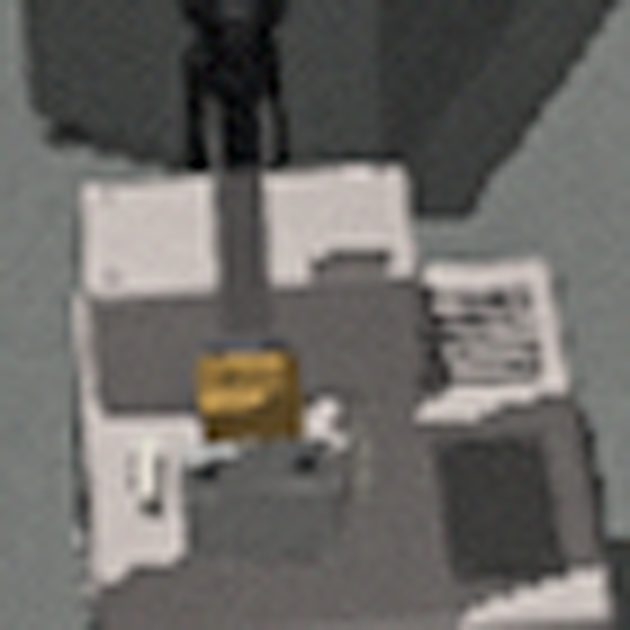

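View pics/t4c.png

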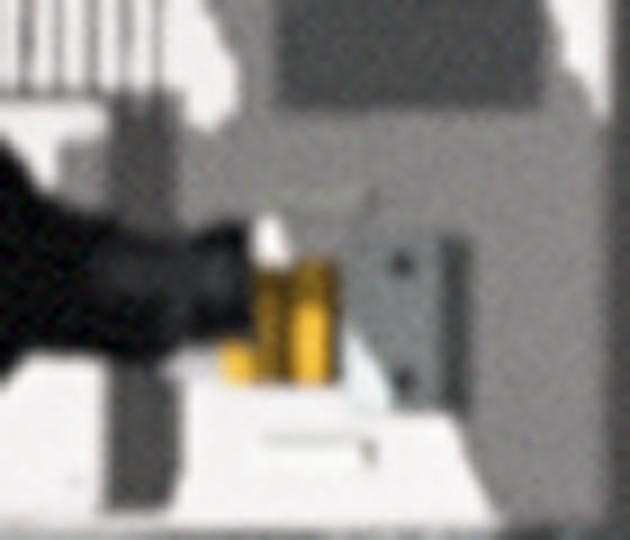

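```bash
python3 -m handwheel '-1 8 -0.4 2.3 -0.004 -0.002 -0.001;-1 8 0 0 0 0 0;-1 0 0 0 0 0 0'
python3 -c "
from h import *
goto([547.0,205.6,162.6],89.2);print(ctrl.read_state()['qd'].round(3))"
```

```text
clock: 6.65
eef_pos: [547.1, 204.0, 203.7]
tool_rot: [1.729, 1.571, -2.999]
force: [-0.4, 0.2, -1.9]
width: 16.0
t 6.65 pos [547.12 204.04 203.67] rot [ 1.7293  1.5707 -2.9992] F [-0.41  0.22 -1.9 ] T [0.013 0.061 0.021] w 16.03
d world [ -0.12   1.56 -41.07] tool [41.07  0.14  1.56] | in turned axes [41.07  0.14  1.56] turn [-0.0022 -0.     -0.0001]
[ 0.003 -0.007 -0.    -0.005 -0.002 -0.     0.002]
```

```bash
python3 -m handwheel '-1 4 0 1.6 -0.002 0 0;-1 4 0 0 0 0 0'; python3 -m handwheel '-1 4 0 0 0 0 0;-1 3 0 0 0 0 0'
python3 -c "
from h import *
goto([547.0,205.6,162.6],89.2)"
```

```text
clock: 6.85
eef_pos: [547.3, 205.5, 195.1]
tool_rot: [-2.9, 1.571, -1.344]
force: [0.2, 0.1, -0.5]
width: 16.4
clock: 7.05
eef_pos: [547.2, 205.5, 187.3]
tool_rot: [2.284, 1.57, -2.442]
force: [0.1, -0.2, -0.1]
width: 16.3
t 7.05 pos [547.18 205.5  187.27] rot [ 2.2845  1.5704 -2.4422] F [ 0.06 -0.19 -0.08] T [ 0.005  0.06  -0.049] w 16.31
d world [ -0.18   0.1  -24.67] tool [24.67  0.18  0.1 ] | in turned axes [24.67  0.18  0.1 ] turn [-0.0003 -0.0002 -0.0003]
```

```bash
python3 -m handwheel '-1 3 0 0 0 0 0;-1 3 0 0 0 0 0';python3 -m handwheel '-1 4 0 0 0 0 0;-1 4 0 0 0 0 0'
python3 -c "
from h import *
goto([547.0,205.6,162.6],89.2)"
```

```text
clock: 7.25
eef_pos: [547.2, 205.5, 180.7]
tool_rot: [2.365, 1.57, -2.362]
force: [-0.5, 0.9, -1.3]
width: 16.3
clock: 7.45
eef_pos: [547.3, 205.6, 172.2]
tool_rot: [-1.831, 1.571, -0.275]
force: [-0.1, 0.5, -0.9]
width: 16.5
t 7.45 pos [547.35 205.61 172.22] rot [-1.8315  1.5706 -0.2749] F [-0.1   0.53 -0.88] T [ 0.043 -0.015 -0.003] w 16.51
d world [-0.35 -0.01 -9.62] tool [ 9.62  0.35 -0.01] | in turned axes [ 9.62  0.35 -0.01] turn [-0.0003 -0.0001  0.0002]
```

```bash
python3 -m handwheel '-1 3 0 0 0 0 0;-1 3 0 0 0 0 0';python3 -m handwheel '-1 1.5 0 0 0 0 0;-1 1 0 0 0 0 0';python3 -m handwheel '-1 1 0 0 0 0 0;-1 1 0 0 0 0 0'
python3 -c "
from h import *
goto([547.0,205.6,162.6],89.2)"
```

```text
clock: 7.65
eef_pos: [547.3, 205.6, 165.6]
tool_rot: [-2.964, 1.571, -1.407]
force: [-0.2, 0.7, -0.2]
width: 16.6
clock: 7.85
eef_pos: [547.1, 205.5, 162.5]
tool_rot: [2.174, 1.57, -2.553]
force: [0.6, 0.3, -0.2]
width: 16.3
clock: 8.05
eef_pos: [547.4, 205.6, 161.2]
tool_rot: [-2.699, 1.571, -1.143]
force: [-2.0, -1.5, 11.2]
width: 16.3
t 8.05 pos [547.4  205.56 161.18] rot [-2.6995  1.5706 -1.143 ] F [-1.96 -1.52 11.19] T [-0.285  0.714  0.016] w 16.25
d world [-0.4   0.04  1.42] tool [-1.42  0.4   0.04] | in turned axes [-1.42  0.4   0.04] turn [-0.0003 -0.0002  0.0001]
```

```bash
python3 -m handwheel '-1 0 0 0 0 0 0;-1 -0.2 0 0 0 0 0'
python3 -c "
from h import *
s=get_image('side');t=get_image('top');crop(s,225,60,70,70,9,'s5c.png');crop(t,100,180,70,60,9,'t5c.png')
st()"
```

```text
clock: 8.25
eef_pos: [547.6, 205.7, 161.9]
tool_rot: [-1.333, 1.57, 0.223]
force: [-1.4, -0.6, -0.9]
width: 15.7
t 8.35 pos [547.57 205.64 161.79] rot [-1.3775  1.5701  0.179 ] F [-1.05 -0.23 -0.62] T [-0.027  0.017 -0.022] w 16.48
```

View pics/s5c.png

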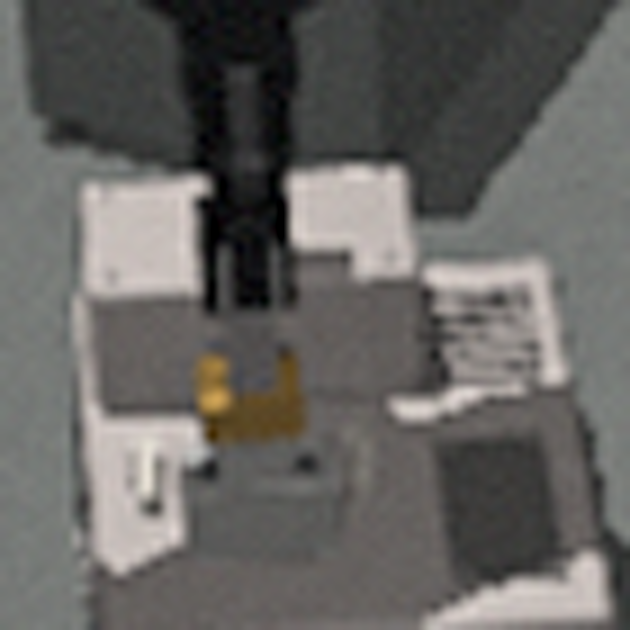

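View pics/t5c.png

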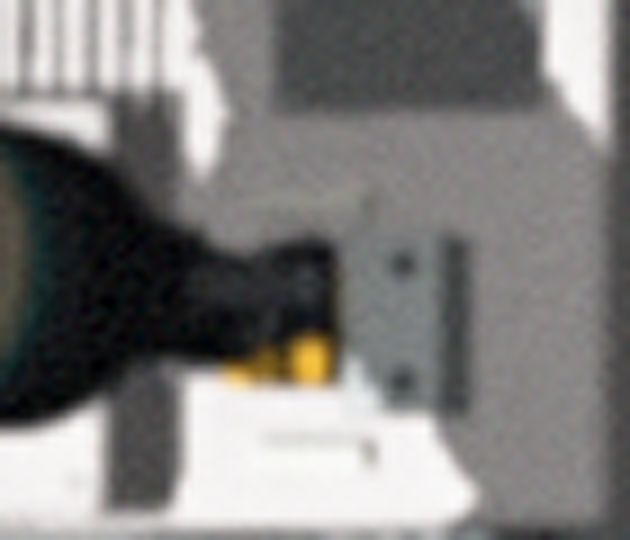

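```bash
python3 -m handwheel '-0.4 0 0 0 0 0 0;-0.4 0 0 0 0 0 0;-0.4 0 0 0 0 0 0'; python3 -m handwheel '-1 0 0 0 0 0 0;-1 0 0 0 0 0 0;-1 0 0 0 0 0 0'; for i in 1 2 3; do python3 -m handwheel '-1 -2 0 0 0 0 0'; done
```

```text
clock: 8.65
eef_pos: [547.8, 205.7, 161.7]
tool_rot: [-1.327, 1.57, 0.23]
force: [0.3, 0.6, -0.1]
width: 25.9
clock: 8.95
eef_pos: [547.8, 205.7, 161.9]
tool_rot: [-1.305, 1.57, 0.251]
force: [-0.2, 0.7, 0.3]
width: 16.4
clock: 9.05
eef_pos: [547.6, 205.6, 163.7]
tool_rot: [-1.536, 1.57, 0.02]
force: [-0.8, 0.4, -1.2]
width: 16.2
clock: 9.15
eef_pos: [547.4, 205.6, 165.6]
tool_rot: [-2.09, 1.571, -0.534]
force: [-0.1, 0.4, -0.1]
width: 16.4
clock: 9.25
eef_pos: [547.4, 205.6, 167.8]
tool_rot: [-2.48, 1.571, -0.924]
force: [0.2, -0.6, -1.5]
width: 15.9
```

```bash
for i in 1 2 ; do python3 -m handwheel '-1 0 0 -0.6 0 0 0'|sed -n '2p;4p'; done
```

```text
eef_pos: [547.6, 205.2, 168.1]
force: [-0.5, 1.3, 0.4]
eef_pos: [547.6, 205.2, 168.2]
force: [-0.3, 0.9, -1.5]
```

```bash
for i in 1 2 ; do python3 -m handwheel '-1 0 0 -0.6 0 0 0'|sed -n '2p;4p'; done
```

```text
eef_pos: [547.6, 205.1, 168.2]
force: [-0.1, 1.2, -1.0]
eef_pos: [547.6, 205.0, 168.2]
force: [0.1, 1.5, -0.5]
```

```bash
for i in 1 2 3 4 ; do python3 -m handwheel '-1 0 0 0.7 0 0 0'|sed -n '2p;4p'; done
```

```text
eef_pos: [547.5, 205.4, 168.2]
force: [-0.4, 0.4, -0.2]
eef_pos: [547.5, 205.6, 168.1]
force: [0.3, -0.5, -0.6]
eef_pos: [547.5, 205.9, 168.0]
force: [0.7, 0.7, -0.4]
eef_pos: [547.5, 206.2, 168.0]
force: [-0.3, -1.0, -0.1]
```

```bash
for i in 1 2 3; do python3 -m handwheel '-1 0 0 0.7 0 0 0'|sed -n '2p;4p'; done
```

```text
eef_pos: [547.5, 206.3, 167.9]
force: [-0.4, -2.0, -0.2]
eef_pos: [547.5, 206.4, 168.0]
force: [0.4, -2.1, 0.5]
eef_pos: [547.5, 206.5, 167.9]
force: [-0.6, -2.2, 0.6]
```

```bash
python3 -m handwheel '-1 -8 0 -0.6 0 0 0;-1 -15 0 0 0 0 0;-1 -30 0 0 0 0 0;-1 -20 0 0 0 0 0;-1 0 4.5 -46 0 0 0;-1 0 4.5 -46 0 0 0;-1 0 4.5 -46 0 0 0;-1 0 4.5 -46 0 0 0;-1 0 4.5 -46 0 0 0;-1 0 4.5 -46 0 0 0'
python3 -m handwheel '-1 -2 4.5 -46 0 0 0;-1 -2 0 -30 0.09 0 0;-1 0 0 -10 0.09 0 0;-1 0 0 0 0 0 0;-1 0 0 0 0 0 0'
python3 -c "
from h import *
goto([501.3,-214.3,232],78.1);print(ctrl.read_state()['qd'].round(3))"
```

```text
clock: 11.35
eef_pos: [520.9, -63.3, 248.1]
tool_rot: [-0.837, 1.555, 0.74]
force: [1.5, 0.0, -0.7]
width: 16.2
clock: 11.85
eef_pos: [514.9, -160.8, 254.9]
tool_rot: [-0.993, 1.552, 0.386]
force: [1.1, 0.3, -0.4]
width: 16.2
t 11.85 pos [ 514.95 -160.78  254.87] rot [-0.9935  1.5515  0.386 ] F [ 1.09  0.35 -0.39] T [ 0.049 -0.001 -0.013] w 16.2
d world [-13.65 -53.52 -22.87] tool [ 22.24   3.59 -55.37] | in turned axes [ 22.87   2.32 -55.18] turn [0.0164 0.0107 0.0161]
[ 0.005 -0.005 -0.003 -0.002 -0.001  0.003 -0.003]
```

```bash
python3 -m handwheel '-1 5 1 -28 0.016 0.011 0.016;-1 5 1 -26 0 0 0;-1 0 0 0 0 0 0;-1 0 0 0 0 0 0'
python3 -c "
from h import *
goto([501.3,-214.3,200],78.1);print(ctrl.read_state()['qd'].round(3))"
```

```text
clock: 12.25
eef_pos: [505.2, -206.6, 245.1]
tool_rot: [-0.331, 1.566, 1.051]
force: [1.0, 1.5, -1.1]
width: 16.3
t 12.25 pos [ 505.24 -206.56  245.1 ] rot [-0.3312  1.5663  1.0505] F [ 1.    1.54 -1.09] T [ 0.065 -0.033  0.021] w 16.31
d world [ -3.94  -7.74 -45.1 ] tool [45.06  2.48 -8.54] | in turned axes [45.1   2.26 -8.39] turn [0.0186 0.0043 0.0014]
[0.008 0.002 0.006 0.004 0.015 0.001 0.013]
```

```bash
python3 -m handwheel '-1 10 2.3 -8.3 0.018 0.004 0.001;-1 20 0 0 0 0 0;-1 15 0 0 0 0 0;-1 0 0 0 0 0 0'
python3 -c "
from h import *
goto([501.3,-214.3,106.6],78.1);print(ctrl.read_state()['qd'].round(3))"
```

```text
clock: 12.65
eef_pos: [502.8, -209.7, 198.2]
tool_rot: [-0.75, 1.568, 0.622]
force: [-0.1, 0.1, -0.2]
width: 16.3
t 12.65 pos [ 502.85 -209.68  198.22] rot [-0.7496  1.5679  0.6216] F [-0.14  0.12 -0.16] T [-0.011  0.023  0.01 ] w 16.35
d world [ -1.55  -4.62 -91.62] tool [91.6   0.78 -5.03] | in turned axes [91.62  0.56 -4.84] turn [0.0081 0.0021 0.002 ]
[-0.012 -0.017 -0.006 -0.012 -0.002  0.005  0.   ]
```

```bash
python3 -m handwheel '-1 0 0.6 -4.8 0.008 0.002 0.002;-1 0 0 0 0 0 0;-1 0 0 0 0 0 0'
python3 -c "
from h import *
s=get_image('side');crop(s,200,110,100,100,6,'s6c.png')
goto([501.3,-214.3,106.6],78.1);print(ctrl.read_state()['qd'].round(3))"
```

```text
clock: 12.95
eef_pos: [501.9, -213.5, 198.9]
tool_rot: [-1.185, 1.57, 0.18]
force: [0.2, -0.6, -1.0]
width: 16.3
t 13.0 pos [ 501.93 -213.68  198.98] rot [-1.4761  1.57   -0.1115] F [ 0.07  1.09 -0.49] T [-0.054 -0.006 -0.012] w 16.12
d world [ -0.63  -0.62 -92.38] tool [92.38  0.57 -0.75] | in turned axes [92.38  0.49 -0.74] turn [0.0014 0.0001 0.0008]
[ 0.002 -0.001 -0.     0.002 -0.001 -0.004  0.001]
```

View pics/s6c.png

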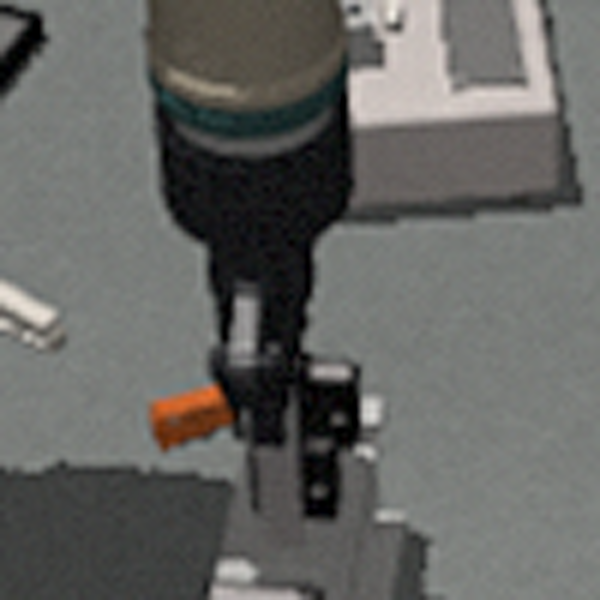

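```bash
python3 -m handwheel '-1 10 0.5 -0.7 0 0 0;-1 10 0 0 0 0 0;-1 10 0 0 0 0 0;-1 0 0 0 0 0 0'
python3 -c "
from h import *
goto([501.3,-214.3,106.6],78.1)"
```

```text
clock: 13.4
eef_pos: [501.6, -214.4, 167.2]
tool_rot: [-1.605, 1.568, -0.241]
force: [-0.6, -0.0, -0.3]
width: 16.4
t 13.4 pos [ 501.62 -214.43  167.18] rot [-1.6055  1.5684 -0.2409] F [-0.56 -0.05 -0.3 ] T [-0.05   0.042 -0.008] w 16.44
d world [ -0.32   0.13 -60.58] tool [60.57  0.48  0.07] | in turned axes [6.058e+01 3.400e-01 6.000e-02] turn [ 0.0015 -0.0001  0.0024]
```

In the slot, with no force. Next: lower it fully.

```bash
python3 -m handwheel '-1 20 0 0 0 0 0;-1 20 0 0 0 0 0;-1 12 0 0 0 0 0;-1 3 0 0 0 0 0;-1 0 0 0 0 0 0'
python3 -c "
from h import *
goto([501.3,-214.3,106.6],78.1)"
```

```text
clock: 13.9
eef_pos: [502.3, -214.7, 109.7]
tool_rot: [-1.59, 1.568, -0.226]
force: [0.5, 0.6, -0.0]
width: 15.9
t 13.9 pos [ 502.28 -214.73  109.68] rot [-1.5902  1.5682 -0.2258] F [ 0.52  0.59 -0.02] T [ 0.007  0.006 -0.017] w 15.9
d world [-0.98  0.43 -3.08] tool [3.08 1.05 0.22] | in turned axes [3.08 1.05 0.22] turn [ 0.0013 -0.      0.0026]
```

```bash
python3 -m handwheel '-1 2 0 0 0 0 0;-1 1 0 0 0 0 0;-1 0.5 0 0 0 0 0;-0.3 0 0 0 0 0 0;-0.3 0 0 0 0 0 0;-0.3 0 0 0 0 0 0'
python3 -c "
from h import *
goto([501.3,-214.3,106.6],78.1)"
```

```text
clock: 14.5
eef_pos: [504.3, -215.6, 108.8]
tool_rot: [-1.682, 1.563, -0.318]
force: [-0.6, -0.6, -0.3]
width: 29.8
t 14.5 pos [ 504.31 -215.56  108.76] rot [-1.6825  1.5627 -0.3181] F [-0.64 -0.63 -0.28] T [ 0.005 -0.005 -0.023] w 29.81
d world [-3.01  1.26 -2.16] tool [2.13 3.22 0.62] | in turned axes [2.16 3.21 0.62] turn [ 0.0012 -0.0009  0.008 ]
```

```bash
python3 -m handwheel '-0.3 -15 0 0.6 0 0 0;-0.3 -30 0 0 0 0 0;-0.3 -8 0 20 0 0 0.008;-0.3 0 2 22 0 0 0;-0.3 0 0 0 0 0 0;-0.3 0 0 0 0 0 0'
python3 -c "
from h import *
s=get_image('side');crop(s,200,130,100,100,6,'s7c.png')
goto([510.5,-169.5,105],78.1)"
```

```text
clock: 15.1
eef_pos: [511.0, -173.7, 164.5]
tool_rot: [-2.491, 1.569, -1.129]
force: [-1.2, -0.2, 0.0]
width: 29.9
t 15.15 pos [ 510.99 -173.45  164.39] rot [-2.4202  1.5692 -1.058 ] F [-0.38 -0.24 -0.18] T [ 0.015  0.024 -0.003] w 29.48
d world [ -0.49   3.95 -59.39] tool [59.38  1.35  3.83] | in turned axes [59.39  1.29  3.76] turn [-0.0009 -0.0012  0.001 ]
```

View pics/s7c.png

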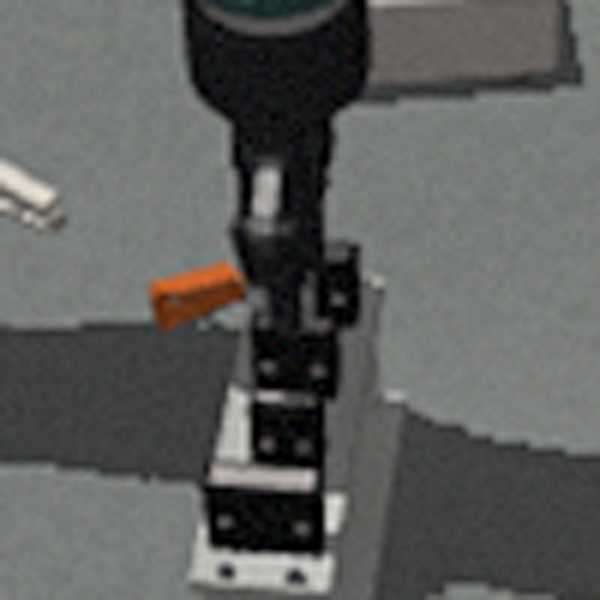

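```bash
python3 -m handwheel '-0.3 10 1.3 3.8 0 0 0;-0.3 0 0 0 0 0 0'
python3 -c "
from h import *
goto([510.5,-169.5,105],78.1)"
```

```text
clock: 15.35
eef_pos: [509.8, -170.8, 153.3]
tool_rot: [-2.937, 1.569, -1.577]
force: [-1.0, 0.5, 0.2]
width: 29.8
t 15.35 pos [ 509.8  -170.84  153.25] rot [-2.9365  1.5688 -1.5765] F [-1.02  0.53  0.22] T [ 0.051  0.006 -0.037] w 29.77
d world [  0.7    1.34 -48.25] tool [48.25 -0.39  1.55] | in turned axes [48.25 -0.41  1.46] turn [-0.0031 -0.0019  0.0004]
```

```bash
python3 -m handwheel '-0.3 10 0 1.2 -0.003 -0.002 0;-0.3 18 0 0 0 0 0;-0.3 18 0 0 0 0 0;-0.3 0 0 0 0 0 0;-0.3 0 0 0 0 0 0'
python3 -c "
from h import *
goto([510.5,-169.5,105],78.1)"
```

```text
clock: 15.85
eef_pos: [508.6, -171.8, 102.7]
tool_rot: [1.796, 1.568, -3.127]
force: [0.7, -0.2, -0.1]
width: 30.1
t 15.85 pos [ 508.6  -171.76  102.72] rot [ 1.7964  1.5684 -3.1267] F [ 0.67 -0.18 -0.09] T [ 0.017 -0.002  0.026] w 30.14
d world [1.9  2.26 2.28] tool [-2.29 -1.38  2.61] | in turned axes [-2.28 -1.39  2.6 ] turn [-0.0029 -0.0005 -0.0024]
```

```bash
python3 -m handwheel '-0.3 -3 -1.2 2.6 -0.003 0 -0.002;-0.3 0 0 0 0 0 0;-1 0 0 0 0 0 0;-1 0 0 0 0 0 0;-1 0 0 0 0 0 0;-1 0 0 0 0 0 0'
python3 -c "
from h import *
goto([510.5,-169.5,105],78.1)"
```

```text
clock: 16.45
eef_pos: [511.7, -169.8, 108.2]
tool_rot: [-1.802, 1.567, -0.439]
force: [-0.4, -0.5, -0.5]
width: 16.3
t 16.45 pos [ 511.7  -169.78  108.19] rot [-1.8021  1.5672 -0.4387] F [-0.4  -0.5  -0.48] T [-0.022  0.05   0.001] w 16.33
d world [-1.2   0.28 -3.19] tool [3.18 1.24 0.03] | in turned axes [3.19 1.23 0.03] turn [ 0.0003 -0.0008  0.0035]
```

```bash
python3 -m handwheel '-1 -15 0 0 0 0 0.003;-1 -30 0 0 0 0 0;-1 -40 0 0 0 0 0;-1 -38 0 0 -0.09 0 0;-1 0 0 20 -0.1 0 0;-1 0 -3.7 46 0 0 0;-1 0 -3.7 46 0 0 0;-1 0 -3.7 46 0 0 0;-1 0 -3.7 46 0 0 0;-1 0 -3.7 46 0 0 0'
python3 -c "
from h import *
goto([547.3,206.3,225],89.2);print(ctrl.read_state()['qd'].round(3))"
```

```text
clock: 17.45
eef_pos: [536.9, 77.2, 235.7]
tool_rot: [-2.765, 1.564, -1.223]
force: [0.5, 0.7, -1.6]
width: 16.2
t 17.45 pos [536.91  77.24 235.69] rot [-2.7649  1.5638 -1.2228] F [ 0.55  0.67 -1.55] T [ 0.026 -0.087  0.036] w 16.18
d world [ 10.39 129.06 -10.69] tool [  9.87  -6.65 129.37] | in turned axes [ 10.69  -8.59 129.19] turn [-0.0147 -0.0065  0.0025]
[-0.837  0.142 -0.021 -0.264  0.013  0.113 -0.873]
```

```bash
python3 -m handwheel '-1 0 -3 46 -0.01 0 0;-1 0 -2 40 0 0 0;-1 0 0 15 0 0 0;-1 0 0 0 0 0 0;-1 0 0 0 0 0 0'
python3 -c "
from h import *
goto([547.3,206.3,225],89.2);print(ctrl.read_state()['qd'].round(3))"
```

```text
clock: 17.95
eef_pos: [542.2, 190.2, 234.2]
tool_rot: [-2.827, 1.567, -1.263]
force: [0.4, -0.4, -1.7]
width: 16.2
t 17.95 pos [542.15 190.22 234.19] rot [-2.827   1.5671 -1.2628] F [ 0.35 -0.42 -1.73] T [ 0.015 -0.027  0.024] w 16.18
d world [ 5.15 16.08 -9.19] tool [ 9.14 -5.03 16.14] | in turned axes [ 9.19 -4.92 16.15] turn [ 0.0075 -0.0035  0.0011]
[-0.003  0.002 -0.     0.004  0.003 -0.002 -0.002]
```

```bash
python3 -m handwheel '-1 5 -4.9 16 0.007 -0.003 0.001;-1 8 0 0 0 0 0;-1 8 0 0 0 0 0;-1 0 0 0 0 0 0'
python3 -c "
from h import *
goto([547.3,206.3,205],89.2);print(ctrl.read_state()['qd'].round(3))"
```

```text
clock: 18.35
eef_pos: [548.4, 200.6, 211.1]
tool_rot: [3.043, 1.567, -1.692]
force: [-0.3, 0.3, -1.4]
width: 16.3
t 18.35 pos [548.45 200.6  211.14] rot [ 3.0433  1.5672 -1.6921] F [-0.27  0.26 -1.44] T [ 0.017  0.017 -0.004] w 16.27
d world [-1.15  5.7  -6.14] tool [6.12 1.27 5.7 ] | in turned axes [6.14 1.22 5.68] turn [-0.009  -0.0036 -0.0004]
[ 0.013 -0.007  0.014 -0.002  0.006  0.006  0.   ]
```

```bash
python3 -m handwheel '-1 3 1 5.6 -0.009 -0.003 0;-1 0 0 0 0 0 0;-1 0 0 0 0 0 0'
python3 -c "
from h import *
goto([547.3,206.3,205],89.2);print(ctrl.read_state()['qd'].round(3))"
```

```text
clock: 18.65
eef_pos: [547.5, 204.8, 207.4]
tool_rot: [2.428, 1.569, -2.3]
force: [-0.8, 0.0, -0.5]
width: 16.2
t 18.65 pos [547.52 204.81 207.36] rot [ 2.4277  1.5687 -2.3002] F [-0.75  0.03 -0.46] T [-0.026  0.042 -0.016] w 16.19
d world [-0.22  1.49 -2.36] tool [2.36 0.24 1.49] | in turned axes [2.36 0.24 1.49] turn [-0.0016 -0.0016 -0.0013]
[-0.005  0.003 -0.007  0.002 -0.008 -0.002  0.003]
```

```bash
python3 -m handwheel '-1 3 0 1.6 -0.001 -0.001 -0.001;-1 3 0 0 0 0 0;-1 3 0 0 0 0 0;-1 0 0 0 0 0 0'
python3 -c "
from h import *
goto([547.3,206.2,163.4],89.2)"
```

```text
clock: 19.05
eef_pos: [547.7, 206.7, 198.2]
tool_rot: [-1.585, 1.57, -0.028]
force: [0.1, -0.3, -0.6]
width: 16.1
t 19.05 pos [547.74 206.67 198.16] rot [-1.5847  1.5701 -0.0283] F [ 0.09 -0.3  -0.59] T [ 0.054  0.002 -0.017] w 16.15
d world [ -0.44  -0.47 -34.76] tool [34.76  0.46 -0.47] | in turned axes [34.76  0.43 -0.47] turn [-0.0004 -0.      0.0007]
```

```bash
for i in 1 2 ; do python3 -m handwheel '-1 2 0 -0.3 0 0 0' |sed -n '2p;4p'; done; python3 -m handwheel '-1 1.5 0 0 0 0 0'|sed -n '2p;4p';python3 -m handwheel '-1 1.5 0 0 0 0 0'|sed -n '2p;4p'
```

```text
eef_pos: [547.9, 206.5, 196.2]
force: [0.4, -0.8, -1.5]
eef_pos: [547.9, 206.1, 194.1]
force: [0.4, 0.1, -1.0]
eef_pos: [547.9, 206.0, 192.4]
force: [0.9, -0.7, 0.5]
eef_pos: [548.2, 205.9, 191.4]
force: [-1.3, -0.4, 10.2]
```

```bash
for i in 1 2 3; do python3 -m handwheel '-1 1 0 0 0 0 0' |sed -n '2,4p'; done
```

```text
eef_pos: [548.3, 205.9, 191.3]
tool_rot: [-1.434, 1.569, 0.122]
force: [-2.3, -0.8, 9.6]
eef_pos: [548.2, 205.9, 191.3]
tool_rot: [-1.351, 1.569, 0.205]
force: [-2.6, -1.1, 6.8]
eef_pos: [548.2, 205.9, 191.4]
tool_rot: [-1.281, 1.568, 0.275]
force: [-2.9, -0.6, 7.1]
```

```bash
python3 -m handwheel '-1 1.3 0 0.3 0 0 0' |sed -n '2,4p'; python3 -m handwheel '-1 1.5 0 0.4 0 0 0' |sed -n '2,4p'
```

```text
eef_pos: [548.2, 205.9, 191.3]
tool_rot: [-1.337, 1.568, 0.219]
force: [-2.7, -1.6, 10.1]
eef_pos: [548.2, 206.0, 191.3]
tool_rot: [-1.418, 1.568, 0.138]
force: [-3.4, -1.5, 11.6]
```

```bash
python3 -m handwheel '-1 1.8 0 0.3 0 0 0' |sed -n '2,4p'; python3 -m handwheel '-1 2 0 0.3 0 0 0' |sed -n '2,4p'; python3 -c "
from h import *
goto([547.3,206.2,163.4],89.2)"
```

```text
eef_pos: [548.3, 206.0, 191.1]
tool_rot: [-1.443, 1.567, 0.112]
force: [-3.4, -1.1, 12.5]
eef_pos: [548.4, 206.0, 190.9]
tool_rot: [-1.452, 1.567, 0.103]
force: [-3.5, -2.3, 13.9]
t 20.15 pos [548.36 206.02 190.88] rot [-1.4519  1.5667  0.1032] F [-3.48 -2.27 13.94] T [-0.554  1.075  0.053] w 16.46
d world [ -1.06   0.18 -27.48] tool [27.48  1.17  0.15] | in turned axes [27.48  1.06  0.16] turn [-0.0018  0.0005  0.0041]
```

```bash
python3 -m handwheel '-1 2.2 0.6 0.3 0 0 0.004' |sed -n '2,4p'; python3 -m handwheel '-1 2.2 0.5 0.2 0 0 0.002' |sed -n '2,4p'; python3 -c "
from h import *
goto([547.3,206.2,163.4],89.2)"
```

```text
eef_pos: [548.3, 206.2, 190.4]
tool_rot: [-1.135, 1.569, 0.42]
force: [0.4, -0.6, 1.6]
eef_pos: [548.7, 206.2, 189.5]
tool_rot: [-1.042, 1.568, 0.513]
force: [-0.6, -1.1, 3.9]
t 20.35 pos [548.73 206.21 189.5 ] rot [-1.0417  1.5683  0.513 ] F [-0.57 -1.08  3.89] T [-0.334  0.057 -0.001] w 16.03
d world [-1.43e+00 -1.00e-02 -2.61e+01] tool [26.09  1.48 -0.06] | in turned axes [ 2.61e+01  1.43e+00 -2.00e-02] turn [-0.0021  0.0013  0.0022]
```

```bash
for i in 1 2 3; do python3 -m handwheel '-1 2 0.3 0 0 0 0' |sed -n '2,4p'; done; python3 -c "
from h import *
goto([547.3,206.2,163.4],89.2)"
```

```text
eef_pos: [548.9, 206.2, 188.3]
tool_rot: [-1.137, 1.567, 0.418]
force: [-1.6, -1.1, 3.8]
eef_pos: [549.1, 206.2, 186.7]
tool_rot: [-1.177, 1.566, 0.378]
force: [0.2, 0.4, 4.6]
eef_pos: [549.1, 206.2, 184.8]
tool_rot: [-1.206, 1.565, 0.348]
force: [0.4, -1.1, 5.6]
t 20.65 pos [549.12 206.23 184.85] rot [-1.2065  1.5648  0.3482] F [ 0.37 -1.14  5.57] T [-0.212  0.05   0.052] w 16.02
d world [ -1.82  -0.03 -21.45] tool [21.43  1.93 -0.11] | in turned axes [21.45  1.81 -0.06] turn [-0.0022  0.0021  0.0056]
```

```bash
for i in 1 2 3; do python3 -m handwheel '-1 2.5 0.6 0 -0.001 0.001 0.003' |sed -n '2,4p'; done; python3 -c "
from h import *
goto([547.3,206.2,163.4],89.2)"
```

```text
eef_pos: [549.0, 206.2, 182.4]
tool_rot: [-1.218, 1.567, 0.338]
force: [-0.0, -0.9, 4.4]
eef_pos: [548.8, 206.4, 179.9]
tool_rot: [-1.221, 1.569, 0.336]
force: [0.8, 0.0, 5.7]
eef_pos: [548.7, 206.4, 177.4]
tool_rot: [2.085, 1.57, -2.64]
force: [0.5, -1.5, 4.5]
t 20.95 pos [548.71 206.41 177.36] rot [ 2.0852  1.57   -2.64  ] F [ 0.46 -1.46  4.55] T [-0.245 -0.132  0.087] w 16.14
d world [ -1.41  -0.21 -13.96] tool [13.97  1.4  -0.22] | in turned axes [13.96  1.41 -0.23] turn [ 0.0012 -0.0004 -0.0007]
```

```bash
for i in 1 2 3 4; do python3 -m handwheel '-1 2.5 0.3 0 0 0 0' |sed -n '2,4p'; done; python3 -c "
from h import *
goto([547.3,206.2,163.4],89.2)"
```

```text
eef_pos: [548.7, 206.4, 174.7]
tool_rot: [2.383, 1.57, -2.342]
force: [-0.1, -1.1, 5.2]
eef_pos: [548.7, 206.4, 172.0]
tool_rot: [3.105, 1.57, -1.62]
force: [0.0, -1.0, 5.5]
eef_pos: [548.6, 206.4, 169.4]
tool_rot: [-2.595, 1.57, -1.037]
force: [0.7, -1.1, 5.2]
eef_pos: [548.5, 206.4, 166.7]
tool_rot: [-2.307, 1.57, -0.748]
force: [-0.0, -0.9, 5.6]
t 21.35 pos [548.52 206.43 166.72] rot [-2.3066  1.57   -0.7482] F [-0.04 -0.89  5.63] T [-0.235  0.045  0.094] w 16.51
d world [-1.22 -0.23 -3.32] tool [ 3.32  1.22 -0.24] | in turned axes [ 3.32  1.21 -0.25] turn [ 0.0015 -0.0005  0.0006]
```

```bash
python3 -m handwheel '-1 1.5 0 0 0 0 0' |sed -n '2,4p'; for i in 1 2 ; do python3 -m handwheel '-1 1.2 0 0 0 0 0' |sed -n '2,4p'; done
```

```text
eef_pos: [548.6, 206.4, 165.0]
tool_rot: [-2.378, 1.57, -0.819]
force: [-1.3, -0.3, 5.9]
eef_pos: [548.7, 206.4, 163.5]
tool_rot: [-2.644, 1.57, -1.085]
force: [-1.0, -1.0, 5.6]
eef_pos: [548.9, 206.4, 163.1]
tool_rot: [-2.288, 1.57, -0.73]
force: [-3.4, -2.4, 22.1]
```

```bash
python3 -m handwheel '-1 0 0 0 0 0 0;-1 0 0 0 0 0 0;-0.4 0 0 0 0 0 0;-0.4 0 0 0 0 0 0;-0.4 0 0 0 0 0 0'; python3 -m handwheel '-1 0 0 0 0 0 0;-1 0 0 0 0 0 0;-1 0 0 0 0 0 0'; for i in 1 2; do python3 -m handwheel '-1 -1 0 0 0 0 0'|sed -n '2,4p'; done
```

```text
clock: 22.15
eef_pos: [547.2, 206.6, 161.1]
tool_rot: [1.919, 1.567, -2.805]
force: [0.1, -0.7, 0.1]
width: 26.0
clock: 22.45
eef_pos: [547.1, 206.4, 160.9]
tool_rot: [1.978, 1.566, -2.746]
force: [-0.5, -0.3, 1.7]
width: 16.4
eef_pos: [546.8, 206.5, 161.1]
tool_rot: [1.967, 1.566, -2.757]
force: [2.1, 0.5, -8.1]
eef_pos: [546.8, 206.4, 161.2]
tool_rot: [1.976, 1.565, -2.748]
force: [1.8, 0.4, -8.1]
```

```bash
python3 -m handwheel '-1 0.3 0 0 0 0 0;-1 0 0 0 0 0 0;-0.3 0 0 0 0 0 0;-0.3 0 0 0 0 0 0;-0.3 0 0 0 0 0 0;-0.3 -10 0 0 0 0 0;-0.3 -25 0 0 0 0 0'; python3 -m handwheel '-0.3 -40 0 0 0 0 0;-0.3 -30 0 0 0 0 0;-0.3 -10 40 -20 0 0 0;-0.3 0 45 -20 0 0 0;-0.3 0 45 -20 0 0 0;-0.3 0 40 -20 0 0 0;-0.3 0 0 0 0 0 0;-0.3 0 0 0 0 0 0'
python3 -c "
from h import *
s=get_image('side');t=get_image('top');cv2.imwrite('pics/s8.png',s);cv2.imwrite('pics/t8.png',t);crop(s,225,60,70,70,9,'s8c.png');crop(t,100,180,70,60,9,'t8c.png');crop(s,200,130,100,130,4,'s8r.png');st()"
```

```text
clock: 23.35
eef_pos: [544.7, 205.9, 195.5]
tool_rot: [1.942, 1.558, -2.782]
force: [0.5, -0.3, -0.3]
width: 30.0
clock: 24.15
eef_pos: [371.6, 126.9, 288.2]
tool_rot: [-0.919, 1.566, 0.64]
force: [0.1, 0.4, -0.8]
width: 30.1
t 24.25 pos [372.05 127.02 287.75] rot [-0.86    1.5676  0.6989] F [0.9  0.78 0.4 ] T [-0.013 -0.053 -0.023] w 29.79
```

View pics/s8c.png

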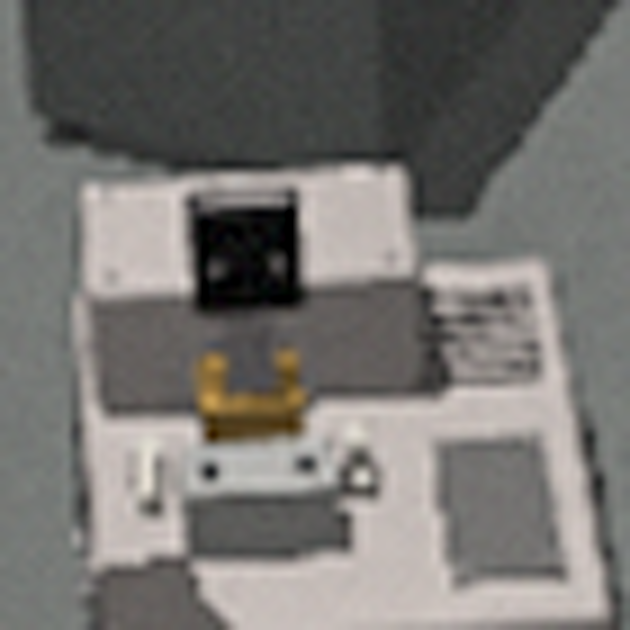

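View pics/t8.png

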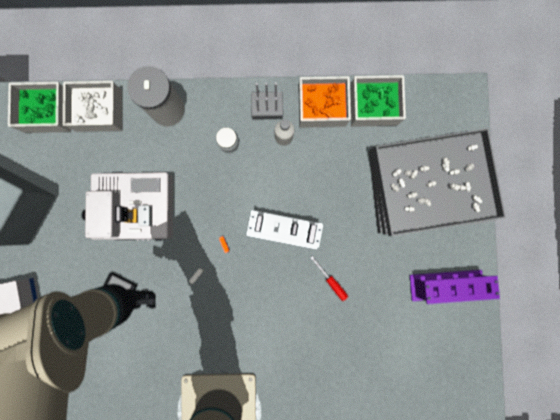

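View pics/s8r.png

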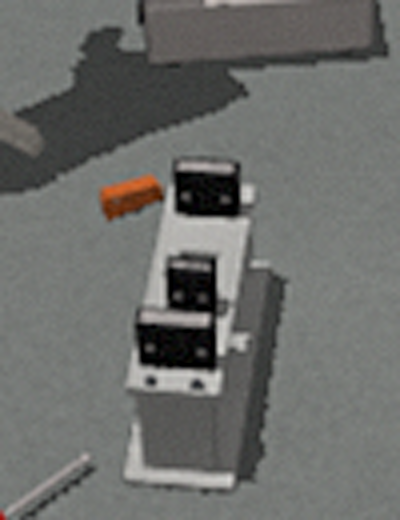

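```bash
python3 -c "
from h import *
print(proj('side',[[547.3,206.2,190],[547.3,197.7,190],[547.3,197.7,150]]),proj('top',[547.3,206.2,190]))
t=cv2.imread('pics/t8.png');crop(t,240,200,90,55,8,'t8r.png');crop(t,100,180,70,60,9,'t8c.png')"
```

```text
[[251.72339349  81.27611281]
 [251.92384154  82.91194646]
 [252.49059973  93.74638387]] [[118.37624526 213.76390951]]
```

```bash
sleep 1
```

```text
(no output)
```

View pics/t8r.png

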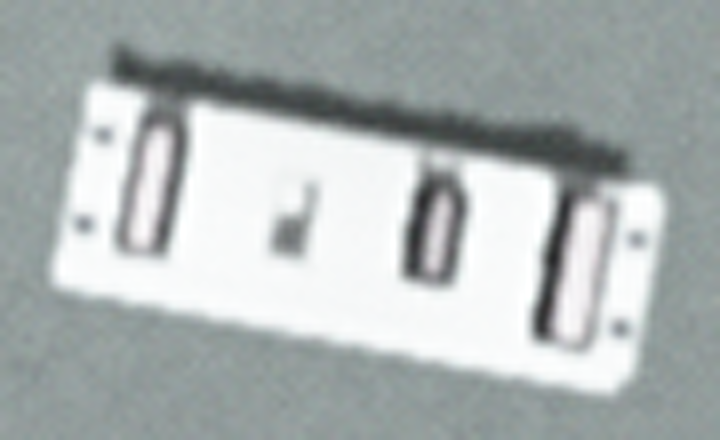

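View pics/t8c.png

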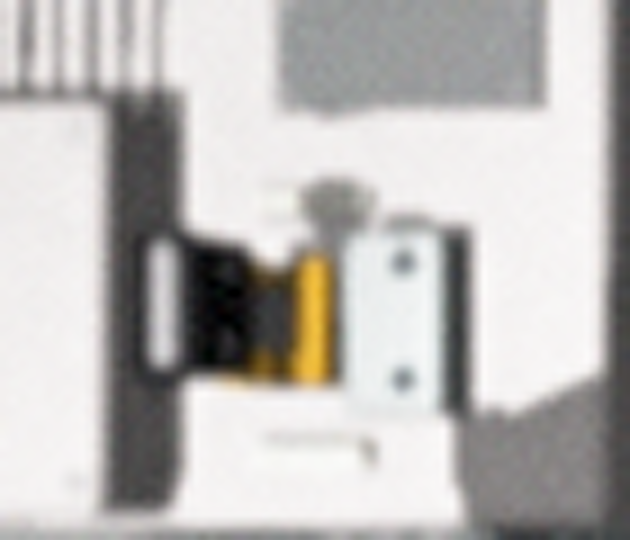

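```bash
python3 -c "
from h import *
st();print(ctrl.finish_job())"
```

```text
t 24.25 pos [372.05 127.02 287.75] rot [-0.86    1.5676  0.6989] F [0.9  0.78 0.4 ] T [-0.013 -0.053 -0.023] w 29.79
the job is handed in; nothing more can be done
None
```

The first leaf the jaws grip is the 6 mm one, so the jaws stand roughly 5 mm open. I handed the job in at 24 s of the 72 s allowed.

- **4 mm leaf:** it reached the floor with no drag. After letting go and taking it again, it drew up with only about its own weight. I moved it gently from side to side and found about 1.1 mm of play, so the gap is about 5.1 mm. It hangs back in its own slot, upright but about 3 mm off along the slot (8 mm allowed).
- **6 mm leaf:** it met the lead-in where expected, then slid down against a steady drag of about 5.5 N until it hit the floor. After letting go and taking it again, an upward pull of about 8 N barely moved it (0.2–0.3 mm). I left it standing there, let go.

**Last pictures:** the 6 mm leaf stands upright at mid-jaw, within about a pixel of its calculated fully-down position. One pixel is about 4 mm of height, so the proof that it is fully down is the force on the floor and the depth the hand reached, not the picture. The 4, 8 and 10 mm leaves hang in the rack, and nothing else on the bench looks moved.

**Highest forces:**
- Breaking past the lead-in took about 14 N.
- Reaching the floor with the 6 mm leaf gave a brief wrist reading of 22 N. That is close to the 25 N limit on the leaf and higher than I intended, and I read force only at the end of each move.

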